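Check the sprung balance with its weights

TASK

Check the sprung balance: lift its transport bolt over the yellow ridge and slide it away from the pan to the unlocked end, then stand each check weight that is there alone and centred on the pan, let go of it until it rests, then put it upright on the floor of the blue tray; weigh them in the order red, blue, yellow, green. When all are in the tray, lift the bolt back over the ridge to its locked end and let it drop; leave the mouse, the steel block and the solder reel where they are.

Things in the scene. Friction and masses are not known exactly. Their poses are not given: they have to be found in the camera images.
- balance: White low balance, 90 x 230 mm, deck 40 mm above the bench; origin at the centre of its underside. The pan stands at its +y end (60 mm from the origin), the transport bolt runs on the deck in its -y half.
- pan_centre (a point): Centre of the inner floor of the balance pan: a steel dish, inner radius 38 mm, with a rim 6 mm high above that floor; 60 mm above the bench when empty. The spring yields about 2.8 mm per newton.
- pan (a joint): How far the pan has sunk, m: 0 empty (up to about 0.0015 of play when locked), about 0.0034 to 0.0106 under the weights when unlocked, stop at 0.014.
- bolt_grip (a point): Centre of the red upright grip tab of the transport bolt, 65 mm above the bench with the bolt down. The tab is 12 mm thick (along the balance's x), 20 mm long (along its y) and 30 mm high; below it, 15 mm under this point and down to the deck, is the bolt's steel block, 28 x 20 mm. Two low rails guide the block.
- bolt_travel (a joint): Position of the bolt along its track, m: 0 locked (nearest the pan, a tongue under the pan's foot keeps it from sinking), 0.044 unlocked (at the far end of the track). It grows along the balance's -y; the ridge stands at 0.022.
- bolt_lift (a joint): How far the bolt is lifted, m: 0 down on the deck, at most 0.020. A yellow detent ridge, 6 mm wide and 7 mm high, crosses the track half-way, and the block must be lifted over it by more than 7 mm (2.5 N with its spring); let go, it drops back down.
- tray: Blue open tray, 136 x 136 mm outside, 16 mm high, walls 4 mm, floor 4 mm thick; origin at the centre of its underside.
- red (a point): Steel check weight with a red knob (largest, about 400 g): disc 50 mm across and 24 mm high, on it an upright knob 18 mm across and 24 mm high; point at the centre, 24 mm above its underside; z is up along the knob. May be absent.
- blue (a point): Steel check weight with a blue knob (second largest, about 300 g): disc 44 mm across and 21 mm high, on it an upright knob 18 mm across and 24 mm high; point at the centre, 22.5 mm above its underside; z is up along the knob. May be absent.
- yellow (a point): Steel check weight with a yellow knob (third largest, about 210 g): disc 38 mm across and 18 mm high, on it an upright knob 18 mm across and 24 mm high; point at the centre, 21 mm above its underside; z is up along the knob. May be absent.
- green (a point): Steel check weight with a green knob (smallest, about 140 g): disc 32 mm across and 15 mm high, on it an upright knob 18 mm across and 24 mm high; point at the centre, 19.5 mm above its underside; z is up along the knob. May be absent.
- store: Grey shallow storage tray, fixed, 166 x 126 mm outside, 11 mm high, walls and floor 3 mm thick, in which the weights stand at the start; origin at the centre of its underside.
- mouse: Black computer mouse, a bystander; 107 x 60 x 37 mm, origin under its centre.
- gauge_block: Ground steel block 25 x 50 x 20 mm, a bystander; origin under its centre.
- solder_spool: Reel of solder wire, 63 mm across and 40 mm high, a bystander; origin under its centre.
Things that resemble listed ones, but are neither listed nor needed, are in the scene too. Leave any purple look-alike of the part that bears blue alone.

How it is judged:
By the outcome, as a careful person would: the job done as asked, in the order asked, and still so for the second after the job is handed in, with the robot touching nothing.
Of weight_red, weight_blue, weight_yellow, weight_green only 2 to 4 are there at a start; the rules pass over those that are not, and their reading is None.
At some moment in a run one of weight_red, weight_blue, weight_yellow, weight_green may be knocked a few centimetres aside while the robot is not near it.
It also fails if it takes over 210 s, if anything falls off the work surface, if the arm or the gripper's body presses on something with over 40 N, if the wrist force passes 120 N, or if a joint passes its speed limit or range.

ROBOT

A 7-joint arm with a two-finger parallel gripper is mounted at the origin on a cart in front of the work surface, level with it; the furniture and walls round the work are solid. World frame = base frame: x ahead of the robot, y to its left, z up, the work surface at z = 0. Lengths are in m, angles in rad, forces in N, time in s.
With the tool pointing down it reaches from about 0.425 to 0.875 m from the base axis. Payload 4.7 kg.
Tool frame: the origin (TCP) lies midway between the tips of the shut fingers; the grasp point (between the pads) lies 19 mm behind it (ctrl.grip_point_offset is the distance from the TCP to the grasp point, in m); z points along the fingers, y is the line along which they close (so a half turn about z gives the same grasp; the last joint's range is limited). The gripper opens to 87 mm and grips with 3 to 60 N. Pads are 19 mm wide; open, the fingers measure 117 mm over their backs; the gripper's body (75 mm by 190 mm) begins 51 mm behind the grasp point.
Start: joints at [-1.183, 0.321, -0.07, 1.45, 0.023, 1.371, -0.057], TCP at [0.237, 0.605, 0.223] pointing down, gripper open.
Joint ranges: [-2.86, 2.86], [-0.3, 2.09], [-1.38, 1.24], [0.06, 2.45], [-1.56, 4.7], [0.09, 2.05], [-2.69, 2.69]. Speed limits (rad/s): [2.57, 2.57, 3.14, 3.14, 3.14, 3.14, 3.14].

INTERFACE

Orientations are given as a rotation vector (axis times angle).
In Python, from bench import ctrl gives the robot as it stands.
- The arm moves only by the tool move_arm, never from a script. Its argument "increments" is text: rows parted by semicolons, each of 7 numbers parted by spaces: the shift along the world's x, y, z in mm, then the turn, a rotation vector about the world's x, y, z in degrees, then the closure in counts, from 0 (fully open) to 255 (shut). A call has exactly 8 rows; each row shifts and turns the commanded pose from where the row before left it; what a row does not reach is not made up. A row lasts 1/12 s, in which the tool goes at most 41.7 mm and 7.16 degrees, less where a joint would pass 70% of its speed; a pose out of reach is approached as far as the arm can. A call with a gripper value outside its range is refused whole. The fingers move at their own pace and stop on an object; "grip_force" is the grip in N (left out, the last holds). Time passes only in rows, so rows that do not move let the fingers close, or fill a call up. It gives the time, the measured TCP pose, the force, the opening and the grip force at its end, in the units of the state.
- ctrl.get_state(): the state, without advancing time (a new reading comes with each control period).
- ctrl.get_image(name): name is "side" or "top" or "wrist"; returns a dict with "frame" (420x560x3 uint8, red, green, blue), "depth" (420x560 float32, m along the optical axis (not along the pixel's ray), 0 where there is no reading), "fx", "fy", "cx", "cy" (pixels), "position" and "orientation" of the camera in the world. Camera axes: x right, y down, z forward; pixel columns grow to the right and rows downward; lengths in m; the calibration is good to about 2 mm. The wrist camera is an equidistant fisheye: a pixel r from the principal point sees the ray r / f radians off the axis. A picture is of the moment at which its call begins.
- ctrl.close_job(): hands the job in; it is judged then, once.
Trained networks look in a picture, given as the dict that the camera call returned (one of the last four; its "shot" number tells which), for a name from the list of things; names that differ only in an ending like _2 or _b are one class to them, and where a whole thing is asked for, a point or a joint stands for the part that bears it (a point fixed in the world has none). Each returns a list of dicts, best first, with "score" (0 to 1); they miss things now and then, are a little off and sometimes report something else, mostly with a low value. They report only what shows in the picture. A call takes as long as a camera call. They do not tell look-alikes from the thing itself.
- ctrl.find_in(target, picture): "centre" ([x, y, z] in m, in world coordinates, good to about 4 mm: the middle of the surface that is visible of it).
- ctrl.silhouettes(target, picture): "region" (420x560 bool, what is visible of it).
The state is a dict: "time": time; "joint_positions": joint angles; "qd": joint speeds; "joint_torque": joint torques, N m; "position": TCP position; "tool_rot": TCP orientation; "ft_force": force on the tool from outside, world axes, zero at the start; "torque": the same for the moment, N m; "grip_width": opening from 0.0 (shut) to 1.0 (fully open); "grip_force": force on a finger pad.
Only numpy, scipy, OpenCV 4.12 (cv2) and the standard library are available. Lean on these libraries where they do the work, as an engineer would, in place of code of your own. Each camera call takes 0.05 s, during which the arm holds its last target. There are 200 camera calls.

## Working session

There is one attempt and no reset: what is moved stays moved. The work goes in short steps, Python scripts to look and compute and a tool call to move; the robot and the scene stay as the last step left them, time stands still between calls to the robot, and variables do not carry over. Pictures are saved under pics/ and viewed, at most 14 in all, crops included, and the job is handed in when it is done.

Besides the shell and the picture viewer there is one more tool, called after "Call:" by a JSON object that holds its "name" and its "arguments". move_arm: Moves the arm, as the interface text tells. Its arguments: {"type":"object","properties":{"increments":{"type":"string"},"grip_force":{"type":"number"}},"required":["increments"]}

```bash
mkdir -p pics; cat > h.py <<'E'
import numpy as np, cv2
from bench import ctrl
from scipy.spatial.transform import Rotation as R
def rot(o):
    o=np.array(o,float)
    if o.shape==(3,3): return o
    return R.from_rotvec(o).as_matrix() if o.size==3 else R.from_quat(o).as_matrix()
def save(p,n): cv2.imwrite('pics/'+n,p['frame'][:,:,::-1])
def world(p):
    h,w=p['depth'].shape
    u,v=np.meshgrid(np.arange(w),np.arange(h)); d=p['depth']
    c=np.stack([(u-p['cx'])/p['fx']*d,(v-p['cy'])/p['fy']*d,d],-1)
    return c@rot(p['orientation']).T+np.array(p['position'])
def px(p,X):
    c=rot(p['orientation']).T@(np.array(X)-p['position'])
    return np.round([c[0]/c[2]*p['fx']+p['cx'],c[1]/c[2]*p['fy']+p['cy']]).astype(int)
E
python3 - <<'E'
from h import *
for n in ['top','side']:
    p=ctrl.get_image(n); save(p,n+'0.png'); print(n,p['position'],p['orientation'])
    for t in ['balance','pan_centre','bolt_grip','tray','red','blue','yellow','green','store','mouse','gauge_block','solder_spool']:
        try:
            for r in ctrl.find_in(t,p)[:3]: print(t,np.round(r['centre'],3),round(r['score'],2),px(p,r['centre']))
        except Exception as e: print(t,e)
s=ctrl.get_state(); print(s['position'],s['tool_rot'],s['time'],s['grip_width'],ctrl.grip_point_offset)
E
```

```text
top [0.45683188 0.01833641 1.34835498] [-2.20458497  2.1455307  -0.08254894]
balance [ 0.428 -0.134  0.043] 0.77 [334 260]
pan_centre [ 0.425 -0.079  0.062] 0.93 [316 261]
tray [ 0.455 -0.418  0.003] 0.94 [424 253]
red [0.427 0.409 0.027] 0.65 [155 255]
blue [0.735 0.054 0.022] 0.61 [274 159]
blue [0.529 0.462 0.023] 0.51 [140 222]
blue [0.659 0.041 0.02 ] 0.47 [277 183]
yellow [0.483 0.445 0.002] 0.63 [147 237]
yellow [ 0.428 -0.135  0.04 ] 0.53 [334 260]
yellow [0.46  0.467 0.018] 0.52 [137 244]
green [0.658 0.392 0.026] 0.48 [164 180]
green [ 0.687 -0.42   0.039] 0.41 [429 177]
green [0.501 0.405 0.016] 0.39 [159 231]
store [0.486 0.44  0.002] 0.59 [148 236]
mouse [0.658 0.394 0.029] 0.66 [163 180]
gauge_block [ 0.686 -0.423  0.039] 0.64 [429 178]
solder_spool [ 0.686 -0.419  0.04 ] 0.83 [428 178]
side [0.4212422  1.11982584 0.55651954] [-0.21047414  2.57841346 -1.66297186]
balance [ 0.425 -0.064  0.042] 0.79 [335 196]
pan_centre [ 0.424 -0.08   0.065] 0.53 [336 187]
tray [ 0.46  -0.423  0.001] 0.95 [328 168]
red [0.426 0.423 0.025] 0.55 [325 300]
blue [0.528 0.483 0.021] 0.78 [270 315]
yellow [0.449 0.478 0.025] 0.81 [312 317]
yellow [ 0.457 -0.425  0.003] 0.46 [329 167]
yellow [0.649 0.416 0.025] 0.45 [219 286]
green [0.505 0.424 0.018] 0.83 [286 299]
store [0.48  0.456 0.003] 0.74 [296 317]
mouse [0.647 0.419 0.023] 0.85 [219 288]
[0.2374085  0.60512524 0.22256946] [5.83739136e-01 3.08677660e+00 1.19242391e-04] 1.3 1.0016521856771747 0.0187
```

```bash
python3 - <<'E'
import cv2
a=cv2.imread('pics/top0.png'); b=cv2.imread('pics/side0.png')
cv2.imwrite('pics/t1.png',cv2.resize(a[130:310,110:460],(800,411),interpolation=3))
cv2.imwrite('pics/s1.png',cv2.resize(b[140:360,170:440],(733,597),interpolation=3))
E
```

```text
(no output)
```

View pics/t1.png

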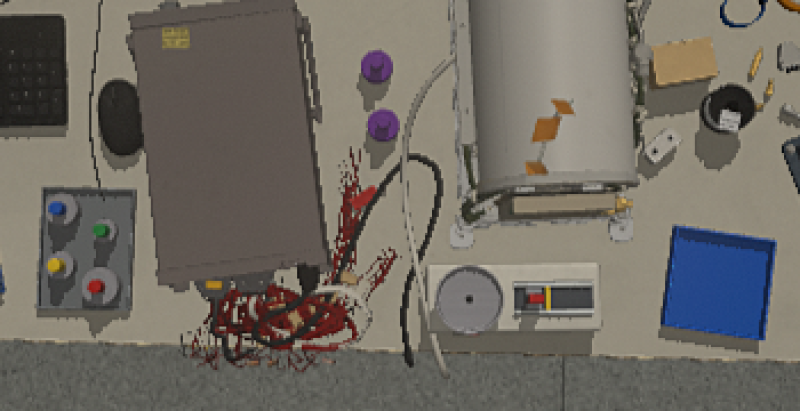

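View pics/s1.png

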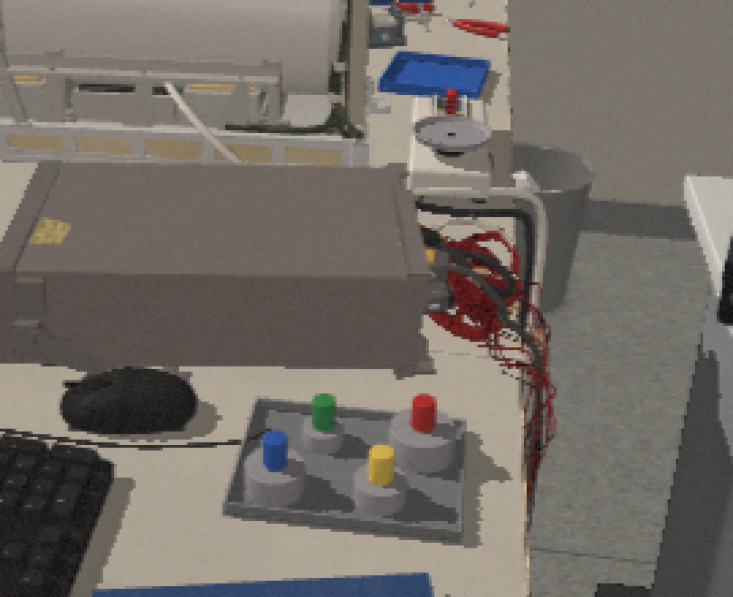

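The crops show all four weights in the store (t1 pixels: blue 57,208, green 101,230, yellow 55,265, red 96,286). Two purple look-alikes stand at (376,67) and (382,125) and stay put. The bolt's red tab is at (537,299), on the pan side of the yellow ridge, so it is locked. Next I measure positions and obstacle heights.

```bash
cat >> h.py <<'E'
HSV={'red':[(0,6),(172,180)],'blue':[(105,122)],'yellow':[(20,32)],'green':[(45,80)]}
def knobs(p,zmin=.025,zmax=.09,region=None,smin=130):
    W=world(p); h=cv2.cvtColor(p['frame'],cv2.COLOR_RGB2HSV); out={}
    for k,rs in HSV.items():
        m=np.zeros(h.shape[:2],bool)
        for a,b in rs: m|=(h[...,0]>=a)&(h[...,0]<=b)
        m&=(h[...,1]>smin)&(h[...,2]>60)&(W[...,2]>zmin)&(W[...,2]<zmax)
        n,l,s,c=cv2.connectedComponentsWithStats(m.astype(np.uint8))
        out[k]=[]
        for i in range(1,n):
            if s[i,4]<8: continue
            q=W[l==i]; t=q[q[:,2]>q[:,2].max()-.006]
            out[k].append((np.round((t.min(0)+t.max(0))/2,4).tolist(),np.round(np.ptp(t,0),3).tolist(),int(s[i,4]),np.round(c[i]).tolist()))
    return out
E
python3 - <<'E'
from h import *
p=ctrl.get_image('top')
for k,v in knobs(p).items():
    for r in v: print(k,r)
W=world(p)
# height map max on 4cm grid
xs=np.arange(.36,.80,.04); ys=np.arange(.6,-.6,-.04)
print('x\\y',np.round(ys*100).astype(int))
for x in xs[::-1]:
    row=[]
    for y in ys:
        m=(abs(W[...,0]-x)<.02)&(abs(W[...,1]-y)<.02)&(p['depth']>0)
        row.append(int(1000*W[...,2][m].max()) if m.any() else -1)
    print(round(x,2),row)
for t in ['tray','balance','store','pan_centre']:
    r=ctrl.silhouettes(t,p)
    if r:
        g=r[0]['region']; q=W[g]; q=q[q[:,2]>0.0]
        print(t,cv2.minAreaRect((q[:,:2]*1000).astype(np.float32)),r[0]['score'])
E
```

```text
red ([1.1198, -0.8035, 0.0474], [0.019, 0.011, 0.006], 19, [553.0, 42.0])
red ([0.4279, 0.4127, 0.0563], [0.012, 0.012, 0.006], 30, [151.0, 255.0])
red ([0.4281, -0.16, 0.0824], [0.009, 0.017, 0.006], 27, [344.0, 261.0])
red ([0.3996, 0.2466, 0.0469], [0.024, 0.004, 0.006], 18, [206.0, 268.0])
red ([0.4054, 0.1971, 0.0489], [0.015, 0.006, 0.006], 26, [224.0, 265.0])
red ([0.3893, 0.2148, 0.0344], [0.009, 0.01, 0.006], 16, [218.0, 270.0])
red ([0.389, 0.1882, 0.0407], [0.006, 0.011, 0.006], 31, [227.0, 273.0])
blue ([0.5266, 0.6263, 0.0366], [0.021, 0.017, 0.006], 29, [87.0, 218.0])
blue ([0.5284, 0.4708, 0.0522], [0.012, 0.014, 0.006], 26, [134.0, 221.0])
yellow ([0.7188, -0.6379, 0.028], [0.01, 0.007, 0.005], 8, [498.0, 170.0])
yellow ([0.4533, 0.4689, 0.0485], [0.012, 0.015, 0.006], 34, [134.0, 246.0])
yellow ([0.4345, 0.251, 0.0862], [0.009, 0.019, 0.006], 21, [203.0, 254.0])
yellow ([0.4278, -0.1798, 0.048], [0.027, 0.006, 0.005], 26, [349.0, 260.0])
green ([0.5015, 0.4114, 0.0468], [0.009, 0.009, 0.006], 22, [153.0, 230.0])
x\y [ 60  56  52  48  44  40  36  32  28  24  20  16  1
[... 1410 characters left out ...]
, 8, 8]
0.4 [22, 23, 15, 15, 34, 34, 15, 8, 61, 85, 53, 43, 35, 31, 29, 25, 72, 73, 70, 54, 53, 50, 9, 17, 23, 22, 21, 24, 8, 9]
0.36 [7, 8, 10, 8, 9, 11, 8, 10, 16, 60, 36, 35, 26, 25, 21, 19, 37, 35, 10, 8, 8, 8, 7, 7, 9, 9, 10, 11, 8, 10]
tray ((483.0428771972656, -236.28961181640625), (496.4302978515625, 137.3765411376953), 81.73645782470703) 0.76
balance ((426.27789306640625, -117.94877624511719), (92.19526672363281, 268.434814453125), 3.4235169887542725) 0.8
store ((483.3995361328125, 262.1413269042969), (163.96249389648438, 485.67572021484375), 1.8204456567764282) 0.85
pan_centre ((441.9949035644531, -58.66924285888672), (133.86343383789062, 81.73499298095703), 47.68661117553711) 0.89
```

Call:
{"name": "move_arm", "arguments": {"increments": "30 -26 0 0 0 3 140;30 -26 0 0 0 3 140;30 -26 0 0 0 3 140;30 -26 0 0 0 3 140;30 -26 0 0 0 3 140;30 -26 0 0 0 3 140;30 -26 0 0 0 3 140;0 0 0 0 0 0 140", "grip_force": 20}}

```text
time: 2.22
position: [0.4563, 0.4141, 0.2228]
tool_rot: [0.03, 3.136, -0.007]
ft_force: [2.1, -1.8, 0.6]
grip_width: 0.499
grip_force: 0.0
```

```bash
cat >> h.py <<'E'
ZT={'red':.051,'blue':.048,'yellow':.045,'green':.042}
def wray(p,u,v,z):  # fisheye pixel -> plane z
    x,y=(u-p['cx'])/p['fx'],(v-p['cy'])/p['fy']; t=np.hypot(x,y)+1e-9
    d=np.array([x/t*np.sin(t),y/t*np.sin(t),np.cos(t)]); d=rot(p['orientation'])@d
    P=np.array(p['position']); return P+d*(z-P[2])/d[2]
def pray(p,u,v,z):
    d=rot(p['orientation'])@np.array([(u-p['cx'])/p['fx'],(v-p['cy'])/p['fy'],1]); P=np.array(p['position']); return P+d*(z-P[2])/d[2]
def wpx(p,X):
    c=rot(p['orientation']).T@(np.array(X)-p['position']); t=np.arctan2(np.hypot(c[0],c[1]),c[2]); k=t/np.hypot(c[0],c[1])
    return np.round([c[0]*k*p['fx']+p['cx'],c[1]*k*p['fy']+p['cy']]).astype(int)
E
python3 - <<'E'
from h import *
p=ctrl.get_image('wrist'); save(p,'w1.png'); print(p['position'],p['orientation'],p['fx'],p['cx'],p['cy'])
s=ctrl.get_state(); print(s['position'],s['tool_rot'],s['time'],s['grip_width'],s['joint_positions'])
for k,c in dict(red=(.428,.413),blue=(.528,.471),yellow=(.453,.469),green=(.5015,.411)).items(): print(k,wpx(p,(*c,ZT[k])))
E
```

```text
[0.37557692 0.41621697 0.38394484] [2.07644557 2.03905484 0.30136168] 325.19226210127806 281.98022273864655 207.8373817951256
[0.4525439  0.41786425 0.2227686 ] [ 2.72550003e-02  3.13900258e+00 -2.98500464e-03] 2.2667 0.4818913619863262 [-0.82593032  0.2462905   0.04242834  1.54446121 -0.00742592  1.35068256
  0.77026862]
red [281 162]
blue [334 248]
yellow [334 183]
green [281 226]
```

View pics/w1.png

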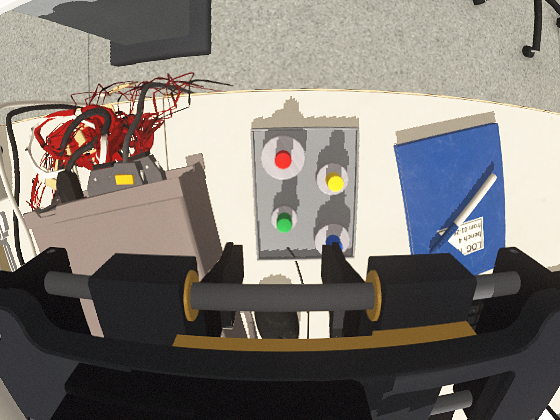

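The wrist view agrees with the measured positions: red (283,159), yellow (335,182), green (285,222), blue (334,238, partly hidden). I move to the bolt next.

Call:
{"name": "move_arm", "arguments": {"increments": "0 -36 0 0 0 0 140;0 -36 0 0 0 0 140;0 -36 0 0 0 0 140;0 -36 0 0 0 0 140;0 -36 0 0 0 0 140;0 -36 0 0 0 0 140;0 -36 0 0 0 0 140;0 -36 0 0 0 0 140"}}

```text
time: 2.93
position: [0.4468, 0.1345, 0.2228]
tool_rot: [0.009, 3.141, 0.001]
ft_force: [0.3, -0.2, -0.3]
grip_width: 0.447
grip_force: 0.0
```

Call:
{"name": "move_arm", "arguments": {"increments": "-3 -36 -5 0 0 0 140;-3 -36 -5 0 0 0 140;-3 -36 -5 0 0 0 140;-3 -36 -5 0 0 0 140;-3 -36 -5 0 0 0 140;-3 -36 -5 0 0 0 140;0 -36 -5 0 0 0 140;0 0 0 0 0 0 140"}}

```text
time: 3.6
position: [0.4282, -0.1233, 0.1874]
tool_rot: [0.025, 3.141, -0.003]
ft_force: [-0.0, -0.3, 0.5]
grip_width: 0.452
grip_force: 0.0
```

```bash
python3 - <<'E'
from h import *
p=ctrl.get_image('wrist'); save(p,'w2.png'); print(p['position'],p['orientation'])
s=ctrl.get_state(); print(s['position'],s['tool_rot'],s['time'],s['grip_width'],s['joint_positions'],s['ft_force'])
print(wpx(p,(.428,-.16,.08)),wpx(p,(.425,-.079,.06)))
for t in ['pan_centre','bolt_grip']:
    for r in ctrl.find_in(t,p): print(t,r['centre'],r['score'])
E
```

```text
[ 0.34835978 -0.12182164  0.34893722] [2.07778566 2.04600227 0.29934564]
[ 0.42884143 -0.11953219  0.18757534] [2.11976586e-02 3.14130821e+00 7.45112689e-05] 3.65 0.4516676188459789 [-0.35992476 -0.13351725  0.53389075  1.9958844   0.07109606  1.26135274
  1.70568838] [ 0.59699186  0.53217616 -0.15596617]
[240 207] [330 196]
pan_centre [0.4228, -0.0764, 0.0599] 0.67
bolt_grip [0.4251, -0.1567, 0.0685] 0.85
```

View pics/w2.png

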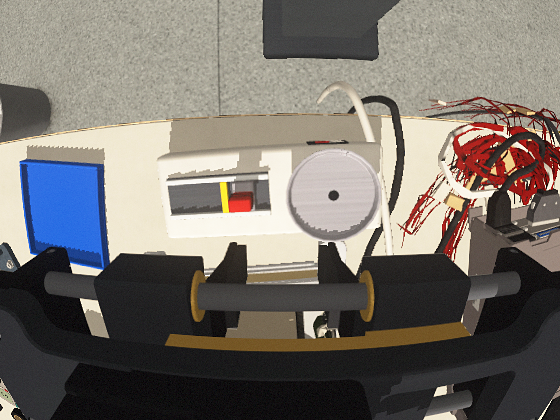

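```bash
python3 - <<'E'
from h import *
p=ctrl.get_image('wrist')
print('pan',wray(p,333,195.5,.06))
h=cv2.cvtColor(p['frame'],cv2.COLOR_RGB2HSV); m=((h[...,0]<8)|(h[...,0]>172))&(h[...,1]>150); 
r=np.zeros_like(m); r[180:220,220:262]=1; m&=r
v,u=np.where(m); print(u.min(),u.max(),v.min(),v.max())
for vv in range(v.min(),v.max()+1): print(vv,u[v==vv].min(),u[v==vv].max(),int(h[vv,u[v==vv],2].mean()))
b=ctrl.get_image('side'); t=ctrl.get_image('top')
hb=cv2.cvtColor(t['frame'],cv2.COLOR_RGB2HSV); W=world(t)
m=(hb[...,0]>105)&(hb[...,0]<125)&(hb[...,1]>120)&(abs(W[...,1]+.42)<.12)&(abs(W[...,0]-.455)<.12)
q=[pray(t,uu,vv,.012)[:2]*1000 for vv,uu in zip(*np.where(m))]
print('tray',cv2.minAreaRect(np.float32(q)))
print('hole top', pray(t,110+469*.4375,130+299*.4375,.06))
E
```

```text
pan [ 0.42538879 -0.06855494  0.06      ]
220 242 190 209
190 242 242 95
191 226 241 107
192 238 240 109
193 224 235 109
194 224 238 104
195 222 241 115
196 222 242 131
197 221 242 142
198 220 242 176
199 220 242 218
200 220 242 228
201 220 242 228
202 220 242 229
203 220 242 230
204 220 242 231
205 220 242 232
206 221 242 234
207 221 241 240
208 221 241 243
209 221 240 243
tray ((455.4738464355469, -414.78668212890625), (139.61720275878906, 135.32594299316406), 82.86597442626953)
hole top [ 0.42434008 -0.07761278  0.06      ]
```

```bash
python3 - <<'E'
from h import *
p=ctrl.get_image('wrist'); save(p,'w3.png')
print('tab',wray(p,231,204,.08),'L/R',wray(p,220,204,.08)[:2],wray(p,242,204,.08)[:2])
g=cv2.cvtColor(p['frame'],cv2.COLOR_RGB2GRAY)[170:225,285:360]
v,u=np.unravel_index(g[15:40,20:60].argmin(),(25,40)); print(u+305,v+185,'pan',wray(p,u+305,v+185,.06))
print(ctrl.get_state()['position'])
E
```

```text
tab [ 0.42750031 -0.15953738  0.08      ] L/R [ 0.42744994 -0.16930877] [ 0.42754751 -0.1498696 ]
325 190 pan [ 0.42018845 -0.0756298   0.06      ]
[ 0.42976216 -0.11529023  0.18770029]
```

Call:
{"name": "move_arm", "arguments": {"increments": "-1 -15 0 0 0 0 140;-1 -15 -10 0 0 0 140;0 -14 -20 0 0 0 140;0 0 -20 0 0 0 140;0 0 -20 0 0 0 140;0 0 -20 0 0 0 140;0 0 -10 0 0 0 140;0 0 0 0 0 0 140"}}

```text
time: 4.62
position: [0.4258, -0.1597, 0.0856]
tool_rot: [-0.009, -3.137, -0.001]
ft_force: [-1.3, 0.3, 0.1]
grip_width: 0.452
grip_force: 0.0
```

Call:
{"name": "move_arm", "arguments": {"increments": "0 0 0 0 0 0 140;0 0 0 0 0 0 140;0 0 0 0 0 0 140;0 0 0 0 0 0 140;0 0 0 0 0 0 140;0 0 0 0 0 0 140;0 0 0 0 0 0 140;0 0 0 0 0 0 140"}}

```text
time: 5.28
position: [0.4274, -0.1609, 0.0877]
tool_rot: [0.012, 3.141, 0.0]
ft_force: [0.2, -0.1, 0.2]
grip_width: 0.453
grip_force: 0.0
```

Call:
{"name": "move_arm", "arguments": {"increments": "0 1 -10 0 0 0 140;0 0 -10 0 0 0 140;0 0 -10 0 0 0 140;0 0 0 0 0 0 140;0 0 0 0 0 0 255;0 0 0 0 0 0 255;0 0 0 0 0 0 255;0 0 0 0 0 0 255", "grip_force": 25}}

```text
time: 5.95
position: [0.4277, -0.1601, 0.0579]
tool_rot: [0.011, 3.141, -0.0]
ft_force: [-1.8, -0.4, -0.2]
grip_width: 0.234
grip_force: 3.1
```

Call:
{"name": "move_arm", "arguments": {"increments": "0 0 0 0 0 0 255;0 0 0 0 0 0 255;0 0 0 0 0 0 255;0 0 4 0 0 0 255;0 0 4 0 0 0 255;0 0 4 0 0 0 255;0 0 2 0 0 0 255;0 0 0 0 0 0 255"}}

```text
time: 6.62
position: [0.4276, -0.1598, 0.0721]
tool_rot: [0.011, 3.141, 0.0]
ft_force: [1.3, -0.5, -2.3]
grip_width: 0.229
grip_force: 25.0
```

Call:
{"name": "move_arm", "arguments": {"increments": "0 -6 0 0 0 0 255;0 -8 0 0 0 0 255;1 -8 0 0 0 0 255;0 -8 0 0 0 0 255;0 -8 0 0 0 0 255;0 -6 0 0 0 0 255;0 0 0 0 0 0 255;0 0 0 0 0 0 255"}}

```text
time: 7.28
position: [0.4291, -0.2024, 0.0714]
tool_rot: [0.011, 3.141, 0.005]
ft_force: [4.0, 5.9, -3.0]
grip_width: 0.224
grip_force: 25.0
```

Call:
{"name": "move_arm", "arguments": {"increments": "0 0 -5 0 0 0 255;0 0 -5 0 0 0 255;0 0 -3 0 0 0 255;0 0 0 0 0 0 255;0 0 0 0 0 0 180;0 0 0 0 0 0 165;0 0 0 0 0 0 150;0 0 0 0 0 0 150"}}

```text
time: 7.95
position: [0.4277, -0.2049, 0.0586]
tool_rot: [-0.013, -3.141, 0.001]
ft_force: [-0.7, 0.4, 0.4]
grip_width: 0.387
grip_force: 0.0
```

Call:
{"name": "move_arm", "arguments": {"increments": "0 0 0 0 0 0 150;0 0 20 0 0 0 150;0 0 30 0 0 0 150;0 0 30 0 0 0 150;0 20 30 0 0 0 150;0 20 10 0 0 0 150;0 0 0 0 0 0 150;0 0 0 0 0 0 150"}}

```text
time: 8.62
position: [0.4288, -0.1635, 0.1792]
tool_rot: [0.008, 3.14, 0.0]
ft_force: [-1.1, -0.7, -0.3]
grip_width: 0.411
grip_force: 0.0
```

```bash
python3 - <<'E'
from h import *
p=ctrl.get_image('wrist'); cv2.imwrite('pics/w4.png',cv2.resize(p['frame'][130:260,150:400,::-1],(750,390)))
t=ctrl.get_image('top')
for k,v in knobs(t).items():
    for r in v:
        if (.3<r[0][1]<.6 or abs(r[0][1]+.18)<.06) and r[0][0]<.65: print(k,r,pray(t,*r[3],ZT[k]))
print(ctrl.get_state()['position'])
E
```

```text
red ([0.4279, 0.414, 0.0537], [0.012, 0.01, 0.006], 29, [151.0, 255.0]) [0.42786035 0.41329487 0.051     ]
blue ([0.5284, 0.4717, 0.0508], [0.013, 0.017, 0.006], 26, [134.0, 221.0]) [0.52853564 0.47101711 0.048     ]
yellow ([0.4547, 0.4691, 0.049], [0.015, 0.014, 0.006], 35, [134.0, 246.0]) [0.45328811 0.46785697 0.045     ]
green ([0.5002, 0.413, 0.0436], [0.012, 0.013, 0.006], 21, [153.0, 230.0]) [0.50313648 0.41391644 0.042     ]
[ 0.4276434  -0.16463289  0.17788018]
```

View pics/w4.png

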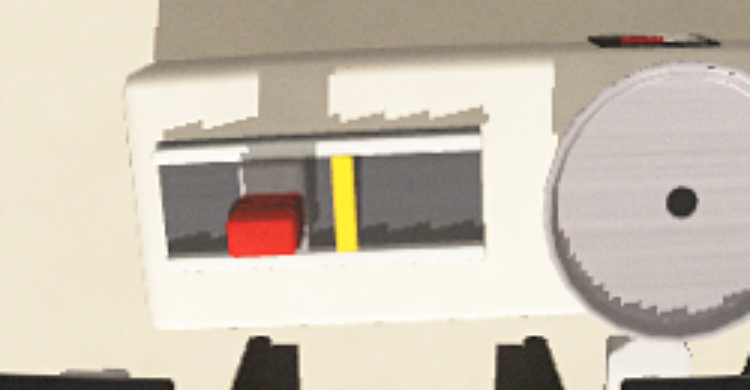

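```bash
python3 - <<'E'
from h import *
p=ctrl.get_image('wrist')
h=cv2.cvtColor(p['frame'],cv2.COLOR_RGB2HSV); m=((h[...,0]<8)|(h[...,0]>172))&(h[...,1]>150)&(h[...,2]>200)
m[:180]=0;m[230:]=0;m[:,:200]=0;m[:,270:]=0
v,u=np.where(m); print(u.min(),u.max(),v.min(),v.max()); print(wray(p,(u.min()+u.max())/2,(v.min()+v.max())/2,.08))
E
```

```text
227 249 206 217
[ 0.42881091 -0.20186887  0.08      ]
```

Call:
{"name": "move_arm", "arguments": {"increments": "1 -17 -20 0 0 0 150;0 -18 -25 0 0 0 150;0 0 -25 0 0 0 150;0 0 -20 0 0 0 150;0 0 -15 0 0 0 150;0 0 -13 0 0 0 150;0 0 0 0 0 0 150;0 0 0 0 0 0 150"}}

```text
time: 9.43
position: [0.428, -0.1996, 0.0596]
tool_rot: [-0.014, -3.138, 0.001]
ft_force: [0.5, 0.0, 0.6]
grip_width: 0.415
grip_force: 0.0
```

Call:
{"name": "move_arm", "arguments": {"increments": "0 -4 0 0 0 0 150;0 -3 0 0 0 0 150;0 -2 0 0 0 0 150;0 -2 0 0 0 0 150;0 -1 0 0 0 0 150;0 -1 0 0 0 0 150;0 0 0 0 0 0 150;0 0 0 0 0 0 150"}}

```text
time: 10.1
position: [0.43, -0.2101, 0.061]
tool_rot: [0.01, 3.141, 0.004]
ft_force: [-0.6, 5.5, 3.4]
grip_width: 0.409
grip_force: 2.6
```

Call:
{"name": "move_arm", "arguments": {"increments": "0 6 0 0 0 0 150;0 0 20 0 0 0 150;0 0 30 0 0 0 150;0 0 35 0 0 0 150;3 20 35 0 0 0 150;3 36 20 0 0 0 150;4 36 0 0 0 0 150;0 36 0 0 0 0 150"}}

```text
time: 10.77
position: [0.4409, -0.077, 0.2026]
tool_rot: [0.014, 3.136, -0.0]
ft_force: [-0.1, 0.3, -0.6]
grip_width: 0.41
grip_force: 0.0
```

Call:
{"name": "move_arm", "arguments": {"increments": "0 36 0 0 0 0 150;0 36 0 0 0 0 150;0 36 0 0 0 -6 150;0 36 0 0 0 -6 150;0 36 0 0 0 -6 150;0 36 0 0 0 -6 150;0 36 0 0 0 -6 150;0 36 0 0 0 -6 150"}}

```text
time: 11.43
position: [0.4393, 0.2114, 0.2006]
tool_rot: [0.989, 2.98, -0.0]
ft_force: [1.0, -0.9, 0.3]
grip_width: 0.413
grip_force: 0.0
```

Call:
{"name": "move_arm", "arguments": {"increments": "0 36 0 0 0 -6 150;0 36 0 0 0 -6 150;0 36 0 0 0 -6 150;-5 36 0 0 0 -6 150;-5 30 0 0 0 -6 150;0 20 0 0 0 -6 150;0 0 0 0 0 -6 150;0 0 0 0 0 -6 150"}}

```text
time: 12.1
position: [0.4287, 0.4056, 0.1998]
tool_rot: [2.112, 2.324, -0.001]
ft_force: [0.1, -0.3, 0.5]
grip_width: 0.408
grip_force: 0.0
```

Call:
{"name": "move_arm", "arguments": {"increments": "0 0 0 0 0 -6 150;0 0 0 0 0 0 150;0 0 0 0 0 0 150;0 0 0 0 0 0 150;0 0 0 0 0 0 150;0 0 0 0 0 0 150;0 0 0 0 0 0 150;0 0 0 0 0 0 150"}}

```text
time: 12.77
position: [0.4295, 0.404, 0.2006]
tool_rot: [2.229, 2.214, 0.0]
ft_force: [-0.0, -0.1, 0.4]
grip_width: 0.415
grip_force: 0.0
```

```bash
cat >> h.py <<'E'
def wk(p):  # knob top centres from wrist picture
    h=cv2.cvtColor(p['frame'],cv2.COLOR_RGB2HSV); o={}
    for k,rs in HSV.items():
        m=np.zeros(h.shape[:2],bool)
        for a,b in rs: m|=(h[...,0]>=a)&(h[...,0]<=b)
        m&=(h[...,1]>130)&(h[...,2]>110)
        n,l,s,c=cv2.connectedComponentsWithStats(m.astype(np.uint8))
        o[k]=[]
        for i in range(1,n):
            if 40<s[i,4]<1500:
                w=wray(p,*c[i],ZT[k]-.004)
                o[k].append((np.round(w[:2],4).tolist(),int(s[i,4]),np.round(c[i]).tolist()))
    return o
E
python3 - <<'E'
from h import *
p=ctrl.get_image('wrist'); save(p,'w5.png')
for k,v in wk(p).items():
    for r in v: print(k,r)
s=ctrl.get_state();print(s['position'],s['tool_rot'],s['joint_positions'])
E
```

```text
red ([0.4271, 0.4156], 283, [280.0, 181.0])
red ([0.399, 0.2569], 107, [257.0, 315.0])
red ([0.4013, 0.2442], 58, [260.0, 324.0])
red ([0.3811, 0.2294], 118, [243.0, 333.0])
blue ([0.5272, 0.4728], 265, [380.0, 125.0])
yellow ([0.453, 0.4711], 256, [306.0, 125.0])
yellow ([0.3354, 0.2939], 151, [202.0, 285.0])
yellow ([0.4352, 0.2229], 75, [288.0, 334.0])
green ([0.5019, 0.4141], 194, [352.0, 181.0])
[0.42942906 0.40407309 0.20061741] [2.22915708e+00 2.21356480e+00 1.82798215e-04] [-0.8512188   0.20315631  0.05881755  1.64131776 -0.01221863  1.29736447
 -0.79732909]
```

View pics/w5.png

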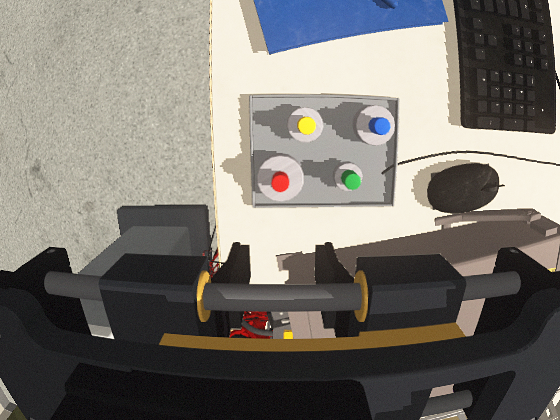

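Call:
{"name": "move_arm", "arguments": {"increments": "-1 5 -30 0 0 0 150;-1 5 -35 0 0 0 150;0 0 -35 0 0 0 150;0 0 -30 0 0 0 150;0 0 -20 0 0 0 150;0 0 -12 0 0 0 150;0 0 -8 0 0 0 150;0 0 0 0 0 0 150"}}

```text
time: 13.48
position: [0.4269, 0.4136, 0.0294]
tool_rot: [2.229, 2.213, -0.003]
ft_force: [-0.4, -0.8, 0.9]
grip_width: 0.41
grip_force: 0.0
```

Call:
{"name": "move_arm", "arguments": {"increments": "0 0 0 0 0 0 150;0 0 0 0 0 0 150;0 0 0 0 0 0 255;0 0 0 0 0 0 255;0 0 0 0 0 0 255;0 0 0 0 0 0 255;0 0 0 0 0 0 255;0 0 0 0 0 0 255", "grip_force": 30}}

```text
time: 14.15
position: [0.4275, 0.4144, 0.0312]
tool_rot: [-2.23, -2.213, -0.001]
ft_force: [-0.2, -0.2, 4.2]
grip_width: 0.194
grip_force: 30.0
```

Call:
{"name": "move_arm", "arguments": {"increments": "0 0 0 0 0 0 255;0 0 5 0 0 0 255;0 0 10 0 0 0 255;0 0 20 0 0 0 255;0 0 25 0 0 0 255;0 0 30 0 0 0 255;0 0 30 0 0 0 255;0 0 10 0 0 0 255"}}

```text
time: 14.82
position: [0.4291, 0.4157, 0.1655]
tool_rot: [-2.23, -2.213, -0.011]
ft_force: [0.3, 0.9, -2.1]
grip_width: 0.197
grip_force: 30.0
```

Call:
{"name": "move_arm", "arguments": {"increments": "3 -20 10 0 0 0 255;3 -35 8 0 0 7 255;3 -35 0 0 0 7 255;3 -35 0 0 0 7 255;0 -35 0 0 0 7 255;0 -35 0 0 0 7 255;0 -35 0 0 0 7 255;0 -35 0 0 0 7 255"}}

```text
time: 15.48
position: [0.4384, 0.1472, 0.1775]
tool_rot: [-1.102, -2.941, 0.002]
ft_force: [1.0, -1.2, -3.5]
grip_width: 0.197
grip_force: 30.0
```

Call:
{"name": "move_arm", "arguments": {"increments": "0 -35 0 0 0 7 255;0 -35 0 0 0 7 255;0 -35 0 0 0 7 255;-3 -35 0 0 0 7 255;-3 -35 0 0 0 7 255;-4 -35 0 0 0 7 255;-4 -20 0 0 0 6 255;0 0 0 0 0 0 255"}}

```text
time: 16.15
position: [0.4244, -0.0788, 0.1779]
tool_rot: [0.133, -3.137, 0.002]
ft_force: [0.2, -0.1, -4.6]
grip_width: 0.197
grip_force: 30.0
```

Call:
{"name": "move_arm", "arguments": {"increments": "0 0 0 0 0 0 255;0 0 0 0 0 0 255;0 0 0 0 0 0 255;0 0 0 0 0 0 255;0 0 0 0 0 0 255;0 0 0 0 0 0 255;0 0 0 0 0 0 255;0 0 0 0 0 0 255"}}

```text
time: 16.82
position: [0.4261, -0.0732, 0.1786]
tool_rot: [-0.139, 3.138, -0.0]
ft_force: [-0.1, 0.2, -3.0]
grip_width: 0.198
grip_force: 30.0
```

```bash
python3 - <<'E'
from h import *
p=ctrl.get_image('wrist'); cv2.imwrite('pics/w6.png',cv2.resize(p['frame'][130:330,150:430,::-1],(800,571)))
s=ctrl.get_state();print(s['position'],s['tool_rot'],s['joint_positions'],s['ft_force'])
W=p['depth']; q=[]
for v in range(130,240):
  for u in range(200,380): q.append((u,v))
E
```

```text
[ 0.42614695 -0.07329023  0.17864697] [-1.39076458e-01  3.13835076e+00 -8.58748173e-05] [-0.42852529 -0.15506983  0.49569186  2.03281494  0.07762751  1.24617596
  1.69670951] [-0.57217536 -0.79481514 -3.94038178]
```

View pics/w6.png

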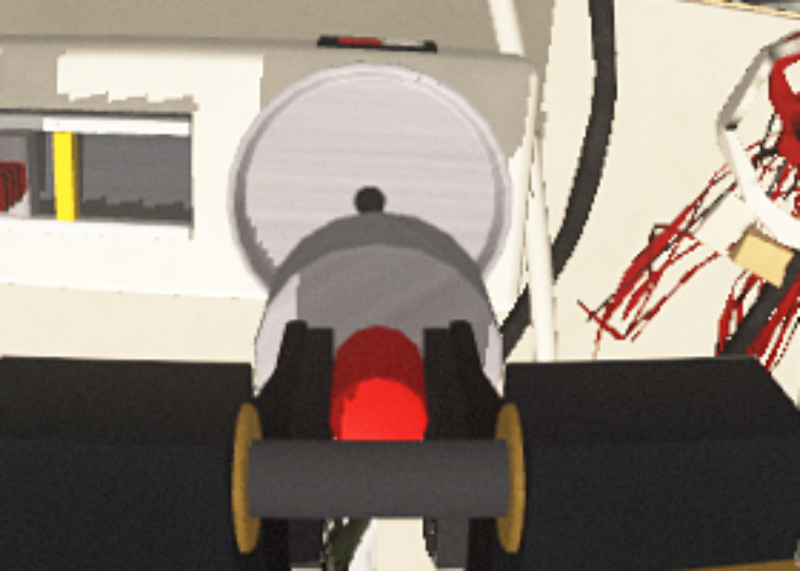

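```bash
python3 - <<'E'
from h import *
p=ctrl.get_image('wrist'); print(wray(p,279.9,199.7,.06), wray(p,150+.35*232,200,.066),wray(p,150+.35*510,200,.066))
print(wray(p,280,150+0*1,.066),ctrl.get_state()['position'])
E
```

```text
[ 0.42336017 -0.07553538  0.06      ] [ 0.4257513  -0.11839733  0.066     ] [ 0.41813201 -0.03302043  0.066     ]
[ 0.37830643 -0.07936508  0.066     ] [ 0.42613975 -0.0732854   0.17864784]
```

Call:
{"name": "move_arm", "arguments": {"increments": "-1 -2 -20 0 0 0 255;-1 -1 -30 0 0 0 255;0 0 -20 0 0 0 255;0 0 -10 0 0 0 255;0 0 -5 0 0 0 255;0 0 -3 0 0 0 255;0 0 -3 0 0 0 255;0 0 0 0 0 0 255"}}

```text
time: 17.58
position: [0.4248, -0.0764, 0.0882]
tool_rot: [-0.139, 3.137, -0.0]
ft_force: [0.0, -0.3, -3.2]
grip_width: 0.199
grip_force: 30.0
```

Call:
{"name": "move_arm", "arguments": {"increments": "0 0 -1 0 0 0 255;0 0 -1 0 0 0 255;0 0 -1 0 0 0 255;0 0 -1 0 0 0 255;0 0 -1 0 0 0 255;0 0 -1 0 0 0 255;0 0 -1 0 0 0 255;0 0 0 0 0 0 255"}}

```text
time: 18.25
position: [0.4245, -0.0764, 0.0808]
tool_rot: [-0.139, 3.138, -0.0]
ft_force: [2.3, 0.7, -1.1]
grip_width: 0.198
grip_force: 30.0
```

Call:
{"name": "move_arm", "arguments": {"increments": "0 0 -1 0 0 0 255;0 0 -1 0 0 0 255;0 0 0 0 0 0 255;0 0 0 0 0 0 190;0 0 0 0 0 0 170;0 0 0 0 0 0 150;0 0 0 0 0 0 150;0 0 5 0 0 0 150"}}

```text
time: 18.92
position: [0.4231, -0.0764, 0.083]
tool_rot: [0.139, -3.136, 0.0]
ft_force: [-0.3, -0.6, 0.7]
grip_width: 0.396
grip_force: 0.0
```

Call:
{"name": "move_arm", "arguments": {"increments": "0 0 10 0 0 0 150;0 0 10 0 0 0 150;0 0 10 0 0 0 150;0 0 10 0 0 0 150;0 0 5 0 0 0 150;0 0 0 0 0 0 150;0 0 0 0 0 0 150;0 0 0 0 0 0 150"}}

```text
time: 19.58
position: [0.4238, -0.0763, 0.1283]
tool_rot: [0.139, -3.138, -0.0]
ft_force: [-0.6, -0.1, -0.6]
grip_width: 0.412
grip_force: 0.0
```

Call:
{"name": "move_arm", "arguments": {"increments": "0 0 0 0 0 0 150;0 0 0 0 0 0 150;0 0 0 0 0 0 150;0 0 0 0 0 0 150;0 0 0 0 0 0 150;0 0 0 0 0 0 150;0 0 0 0 0 0 150;0 0 0 0 0 0 150"}}

```text
time: 20.25
position: [0.4241, -0.0764, 0.1286]
tool_rot: [-0.139, 3.138, -0.0]
ft_force: [-0.5, 1.2, -0.3]
grip_width: 0.412
grip_force: 0.0
```

Call:
{"name": "move_arm", "arguments": {"increments": "0 0 0 0 0 0 150;0 0 0 0 0 0 150;0 0 0 0 0 0 150;0 0 0 0 0 0 150;0 0 0 0 0 0 150;0 0 0 0 0 0 150;0 0 0 0 0 0 150;0 0 0 0 0 0 150"}}

```text
time: 20.92
position: [0.4241, -0.0763, 0.1286]
tool_rot: [-0.139, 3.138, 0.0]
ft_force: [-0.1, 0.6, 0.3]
grip_width: 0.413
grip_force: 0.0
```

```bash
python3 - <<'E'
from h import *
p=ctrl.get_image('wrist'); cv2.imwrite('pics/w7.png',cv2.resize(p['frame'][130:330,150:430,::-1],(800,571)))
t=ctrl.get_image('side')
for k,v in knobs(t,zmin=.02,zmax=.12).items():
    for r in v:
        if r[0][0]<.56 and r[0][1]>-.3 and abs(r[0][1]-.2)>.13: print(k,r)
print(ctrl.get_state()['position'])
E
```

```text
red ([0.4237, -0.0748, 0.0965], [0.015, 0.019, 0.006], 67, [336.0, 179.0])
blue ([0.5279, 0.4753, 0.047], [0.015, 0.014, 0.006], 106, [271.0, 305.0])
blue ([0.5493, 0.614, 0.027], [0.005, 0.007, 0.006], 9, [243.0, 363.0])
blue ([0.5301, 0.6286, 0.0288], [0.031, 0.023, 0.006], 100, [253.0, 372.0])
yellow ([0.4531, 0.4736, 0.0439], [0.015, 0.017, 0.006], 120, [310.0, 311.0])
green ([0.5007, 0.4168, 0.042], [0.013, 0.016, 0.004], 66, [288.0, 291.0])
[ 0.42410139 -0.07636546  0.1286406 ]
```

View pics/w7.png

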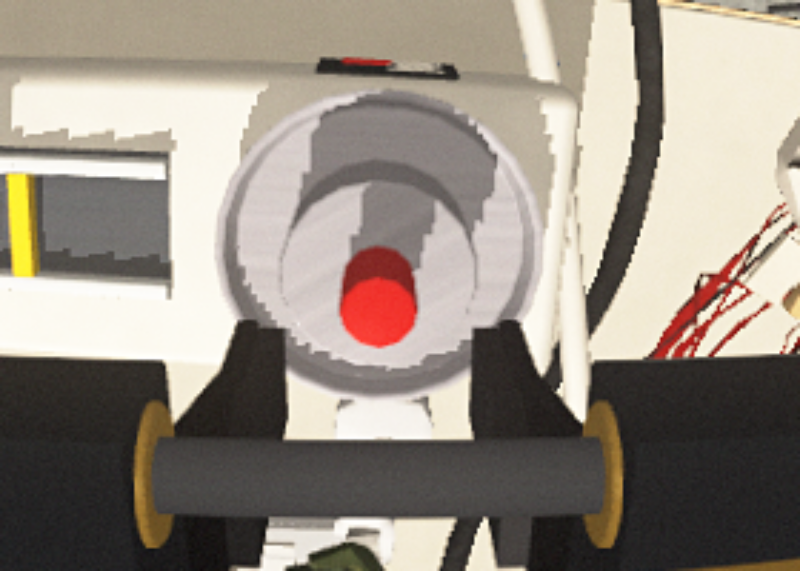

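Call:
{"name": "move_arm", "arguments": {"increments": "0 0 -15 0 0 0 150;0 0 -15 0 0 0 150;0 0 -12 0 0 0 150;0 0 -8 0 0 0 150;0 0 0 0 0 0 150;0 0 0 0 0 0 150;0 0 0 0 0 0 255;0 0 0 0 0 0 255"}}

```text
time: 21.68
position: [0.4248, -0.0764, 0.0794]
tool_rot: [-0.139, 3.137, 0.0]
ft_force: [0.0, 0.4, 0.6]
grip_width: 0.333
grip_force: 0.0
```

Call:
{"name": "move_arm", "arguments": {"increments": "0 0 0 0 0 0 255;0 0 0 0 0 0 255;0 0 0 0 0 0 255;0 0 3 0 0 0 255;0 0 6 0 0 0 255;0 0 12 0 0 0 255;0 0 25 0 0 0 255;0 0 30 0 0 0 255"}}

```text
time: 22.35
position: [0.4215, -0.0764, 0.1537]
tool_rot: [0.138, -3.133, 0.001]
ft_force: [0.3, 0.3, -4.5]
grip_width: 0.2
grip_force: 30.0
```

Call:
{"name": "move_arm", "arguments": {"increments": "0 0 30 0 0 0 255;0 -15 25 0 0 0 255;0 -30 0 0 0 0 255;0 -36 0 0 0 0 255;0 -36 0 0 0 0 255;0 -36 0 0 0 0 255;0 -36 0 0 0 0 255;0 -36 0 0 0 0 255"}}

```text
time: 23.02
position: [0.4231, -0.3025, 0.2096]
tool_rot: [0.139, -3.138, -0.002]
ft_force: [1.2, -0.6, -5.0]
grip_width: 0.196
grip_force: 30.0
```

Call:
{"name": "move_arm", "arguments": {"increments": "3 -36 0 0 0 -2 255;5 -36 0 0 0 -7 255;10 -30 0 0 0 -7 255;13 -20 0 0 0 -7 255;13 -15 0 0 0 -7 255;10 -10 0 0 0 -7 255;3 0 0 0 0 -3 255;0 0 0 0 0 0 255"}}

```text
time: 23.68
position: [0.4815, -0.4479, 0.2082]
tool_rot: [-0.943, -2.993, -0.0]
ft_force: [0.3, 0.3, -4.0]
grip_width: 0.199
grip_force: 30.0
```

Call:
{"name": "move_arm", "arguments": {"increments": "0 0 -30 0 0 0 255;0 0 -35 0 0 0 255;0 0 -30 0 0 0 255;0 0 -20 0 0 0 255;0 0 0 0 0 0 255;0 0 0 0 0 0 255;0 0 0 0 0 0 255;0 0 0 0 0 0 255"}}

```text
time: 24.35
position: [0.482, -0.4494, 0.097]
tool_rot: [0.941, 2.994, -0.002]
ft_force: [0.5, -1.2, -3.1]
grip_width: 0.199
grip_force: 30.0
```

```bash
python3 - <<'E'
from h import *
p=ctrl.get_image('wrist'); save(p,'w8.png')
s=ctrl.get_state();print(s['position'],s['tool_rot'],s['joint_positions'],s['ft_force'])
E
```

```text
[ 0.48189084 -0.44933598  0.09688406] [ 9.41313191e-01  2.99382417e+00 -1.68077816e-03] [ 0.04269501  0.56682869  0.91165224  1.60414282 -0.4732157   1.20282766
  2.01273502] [-0.26781081 -0.58433081 -3.54976657]
```

View pics/w8.png

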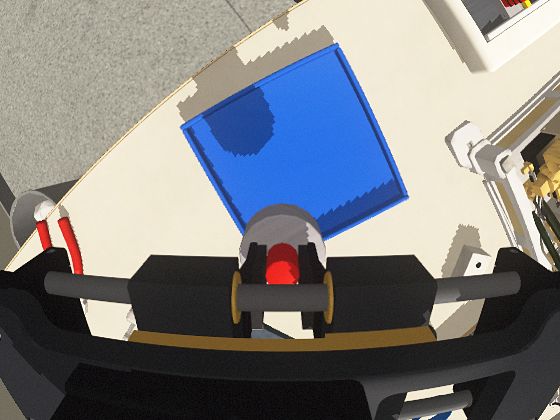

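Call:
{"name": "move_arm", "arguments": {"increments": "0 1 -20 0 0 0 255;0 0 -20 0 0 0 255;0 0 -10 0 0 0 255;0 0 -6 0 0 0 255;0 0 -4 0 0 0 255;0 0 -2 0 0 0 255;0 0 -1 0 0 0 255;0 0 0 0 0 0 255"}}

```text
time: 25.07
position: [0.4814, -0.4479, 0.0338]
tool_rot: [0.943, 2.995, 0.001]
ft_force: [-2.6, 3.5, 4.6]
grip_width: 0.196
grip_force: 30.0
```

Call:
{"name": "move_arm", "arguments": {"increments": "0 0 -1 0 0 0 255;0 0 0 0 0 0 255;0 0 0 0 0 0 180;0 0 0 0 0 0 165;0 0 0 0 0 0 150;0 0 0 0 0 0 150;0 0 0 0 0 0 150;0 0 10 0 0 0 150"}}

```text
time: 25.73
position: [0.4802, -0.4463, 0.0391]
tool_rot: [-0.942, -2.994, -0.002]
ft_force: [0.3, 1.0, 0.4]
grip_width: 0.408
grip_force: 0.0
```

Call:
{"name": "move_arm", "arguments": {"increments": "0 0 20 0 0 0 150;0 0 35 0 0 0 150;0 0 38 0 0 0 150;0 0 38 0 0 0 150;-10 10 33 0 0 3 150;-15 25 0 0 0 7 150;-15 30 0 0 0 7 150;-12 36 0 0 0 7 150"}}

```text
time: 26.4
position: [0.4273, -0.3479, 0.2056]
tool_rot: [0.296, 3.127, -0.004]
ft_force: [0.1, 1.3, 1.0]
grip_width: 0.413
grip_force: 0.0
```

```bash
python3 - <<'E'
from h import *
t=ctrl.get_image('top')
for k,v in knobs(t).items():
    for r in v:
        if r[0][0]<.65 and r[0][1]>-.6 and abs(r[0][1]-.15)>.15: print(k,r,pray(t,*r[3],ZT[k]))
s=ctrl.get_state();print(s['position'],s['tool_rot'])
E
```

```text
red ([0.4827, -0.4474, 0.055], [0.015, 0.015, 0.006], 37, [439.0, 245.0]) [ 0.48127151 -0.44688907  0.051     ]
red ([0.4307, -0.2019, 0.0823], [0.012, 0.015, 0.006], 27, [358.0, 260.0]) [ 0.43004233 -0.20581143  0.051     ]
blue ([0.5298, 0.6242, 0.035], [0.028, 0.022, 0.006], 28, [87.0, 218.0]) [0.53377147 0.6139895  0.048     ]
blue ([0.5283, 0.4687, 0.0539], [0.012, 0.011, 0.006], 28, [134.0, 221.0]) [0.52853564 0.47101711 0.048     ]
yellow ([0.4547, 0.4687, 0.0481], [0.015, 0.014, 0.006], 35, [134.0, 246.0]) [0.45328811 0.46785697 0.045     ]
yellow ([0.4278, -0.1806, 0.0505], [0.027, 0.004, 0.006], 26, [349.0, 260.0]) [ 0.42917566 -0.17991793  0.045     ]
green ([0.5029, 0.412, 0.0472], [0.006, 0.013, 0.006], 21, [153.0, 231.0]) [0.50011007 0.41375886 0.042     ]
[ 0.42625887 -0.33806916  0.20418826] [-0.27737926 -3.12864424 -0.01685337]
```

Call:
{"name": "move_arm", "arguments": {"increments": "1 36 0 0 0 0 150;1 36 0 0 0 0 150;1 36 0 0 0 0 150;1 36 0 0 0 0 150;1 36 0 0 0 0 150;1 36 0 0 0 0 150;1 36 0 0 0 0 150;1 36 0 0 0 0 150"}}

```text
time: 27.12
position: [0.437, -0.0571, 0.2055]
tool_rot: [0.302, 3.125, 0.002]
ft_force: [1.9, -1.0, -0.6]
grip_width: 0.413
grip_force: 0.0
```

Call:
{"name": "move_arm", "arguments": {"increments": "0 36 0 0 0 0 150;0 36 0 0 0 0 150;0 36 0 0 0 -7 150;5 36 0 0 0 -7 150;12 36 0 0 0 -7 150;12 36 0 0 0 -7 150;12 36 0 0 0 -7 150;12 36 0 0 0 -7 150"}}

```text
time: 27.78
position: [0.4909, 0.2299, 0.2052]
tool_rot: [1.404, 2.81, 0.001]
ft_force: [0.3, -0.1, 0.8]
grip_width: 0.413
grip_force: 0.0
```

Call:
{"name": "move_arm", "arguments": {"increments": "10 36 0 0 0 -7 150;10 36 0 0 0 -7 150;10 36 0 0 0 -7 150;10 36 0 0 0 -7 150;0 36 0 0 0 -7 150;0 30 0 0 0 -3 150;0 10 0 0 0 0 150;0 0 0 0 0 0 150"}}

```text
time: 28.45
position: [0.5286, 0.4521, 0.2039]
tool_rot: [-2.228, -2.213, 0.001]
ft_force: [0.8, -0.2, -0.2]
grip_width: 0.41
grip_force: 0.0
```

Call:
{"name": "move_arm", "arguments": {"increments": "0 0 -20 0 0 0 150;0 0 -20 0 0 0 150;0 0 -20 0 0 0 150;0 0 0 0 0 0 150;0 0 0 0 0 0 150;0 0 0 0 0 0 150;0 0 0 0 0 0 150;0 0 0 0 0 0 150"}}

```text
time: 29.12
position: [0.5311, 0.4486, 0.1466]
tool_rot: [2.235, 2.207, 0.004]
ft_force: [-0.5, 0.2, -0.7]
grip_width: 0.414
grip_force: 0.0
```

```bash
python3 - <<'E'
from h import *
p=ctrl.get_image('wrist')
for k,v in wk(p).items():
    for r in v: print(k,r)
s=ctrl.get_state();print(s['position'],s['tool_rot'])
E
```

```text
blue ([0.5287, 0.4735], 391, [279.0, 179.0])
yellow ([0.4554, 0.4723], 426, [194.0, 181.0])
yellow ([0.4525, 0.3704], 139, [202.0, 285.0])
green ([0.5035, 0.4163], 268, [252.0, 240.0])
[0.53084629 0.44864924 0.14628633] [2.23478644 2.20777428 0.00348096]
```

Call:
{"name": "move_arm", "arguments": {"increments": "-1 12 -10 0 0 0 150;-2 11 -20 0 0 0 150;0 0 -30 0 0 0 150;0 0 -25 0 0 0 150;0 0 -15 0 0 0 150;0 0 -10 0 0 0 150;0 0 -8 0 0 0 150;0 0 0 0 0 0 150"}}

```text
time: 29.83
position: [0.5272, 0.4716, 0.0259]
tool_rot: [2.235, 2.208, -0.0]
ft_force: [0.9, 0.2, 0.1]
grip_width: 0.409
grip_force: 0.0
```

Call:
{"name": "move_arm", "arguments": {"increments": "0 0 0 0 0 0 150;0 0 0 0 0 0 150;0 0 0 0 0 0 255;0 0 0 0 0 0 255;0 0 0 0 0 0 255;0 0 0 0 0 0 255;0 0 0 0 0 0 255;0 0 0 0 0 0 255"}}

```text
time: 30.5
position: [0.5278, 0.4715, 0.0273]
tool_rot: [2.235, 2.207, 0.002]
ft_force: [0.9, -0.8, 3.0]
grip_width: 0.199
grip_force: 30.0
```

Call:
{"name": "move_arm", "arguments": {"increments": "0 0 0 0 0 0 255;0 0 5 0 0 0 255;0 0 10 0 0 0 255;0 0 20 0 0 0 255;0 0 30 0 0 0 255;0 0 35 0 0 0 255;0 0 35 0 0 0 255;0 0 22 0 0 0 255"}}

```text
time: 31.17
position: [0.5276, 0.472, 0.188]
tool_rot: [-2.234, -2.208, -0.005]
ft_force: [0.6, 0.3, -3.0]
grip_width: 0.194
grip_force: 30.0
```

Call:
{"name": "move_arm", "arguments": {"increments": "-5 -25 0 0 0 7 255;-10 -36 0 0 0 7 255;-10 -36 0 0 0 7 255;-10 -36 0 0 0 7 255;-10 -36 0 0 0 7 255;-10 -36 0 0 0 7 255;-10 -36 0 0 0 7 255;-10 -36 0 0 0 7 255"}}

```text
time: 31.83
position: [0.4508, 0.1925, 0.1837]
tool_rot: [-0.927, -3.001, 0.001]
ft_force: [0.2, -1.1, -2.9]
grip_width: 0.204
grip_force: 30.0
```

Call:
{"name": "move_arm", "arguments": {"increments": "-10 -36 0 0 0 7 255;-5 -36 0 0 0 7 255;0 -36 0 0 0 7 255;0 -36 0 0 0 7 255;-3 -36 0 0 0 5 255;-4 -36 0 0 0 0 255;-4 -36 0 0 0 0 255;-2 -20 0 0 0 0 255"}}

```text
time: 32.5
position: [0.4227, -0.0802, 0.1839]
tool_rot: [-0.063, -3.141, 0.0]
ft_force: [0.7, 0.4, -3.0]
grip_width: 0.196
grip_force: 30.0
```

Call:
{"name": "move_arm", "arguments": {"increments": "0 0 0 0 0 0 255;0 0 0 0 0 0 255;0 0 0 0 0 0 255;0 0 -20 0 0 0 255;0 0 -20 0 0 0 255;0 0 0 0 0 0 255;0 0 0 0 0 0 255;0 0 0 0 0 0 255"}}

```text
time: 33.17
position: [0.4248, -0.0751, 0.1445]
tool_rot: [0.053, 3.14, -0.0]
ft_force: [0.4, 0.4, -3.7]
grip_width: 0.194
grip_force: 30.0
```

Call:
{"name": "move_arm", "arguments": {"increments": "0 -1 -20 0 0 0 255;0 0 -20 0 0 0 255;0 0 -10 0 0 0 255;0 0 -5 0 0 0 255;0 0 -3 0 0 0 255;0 0 -2 0 0 0 255;0 0 -1 0 0 0 255;0 0 -1 0 0 0 255"}}

```text
time: 33.83
position: [0.425, -0.0768, 0.0824]
tool_rot: [0.056, 3.139, 0.0]
ft_force: [0.2, 0.9, -1.3]
grip_width: 0.198
grip_force: 30.0
```

Call:
{"name": "move_arm", "arguments": {"increments": "0 0 -1 0 0 0 255;0 0 -1 0 0 0 255;0 0 -1 0 0 0 255;0 0 -1 0 0 0 255;0 0 -1 0 0 0 255;0 0 -1 0 0 0 255;0 0 0 0 0 0 255;0 0 0 0 0 0 255"}}

```text
time: 34.5
position: [0.4247, -0.0768, 0.0759]
tool_rot: [0.056, 3.14, 0.0]
ft_force: [1.6, 0.9, -0.7]
grip_width: 0.197
grip_force: 30.0
```

Call:
{"name": "move_arm", "arguments": {"increments": "0 0 0 0 0 0 190;0 0 0 0 0 0 170;0 0 0 0 0 0 150;0 0 0 0 0 0 150;0 0 5 0 0 0 150;0 0 10 0 0 0 150;0 0 15 0 0 0 150;0 0 15 0 0 0 150"}}

```text
time: 35.17
position: [0.424, -0.077, 0.1218]
tool_rot: [-0.056, -3.141, 0.0]
ft_force: [-0.1, -0.4, 0.1]
grip_width: 0.415
grip_force: 0.0
```

Call:
{"name": "move_arm", "arguments": {"increments": "0 0 5 0 0 0 150;0 0 0 0 0 0 150;0 0 0 0 0 0 150;0 0 0 0 0 0 150;0 0 0 0 0 0 150;0 0 0 0 0 0 150;0 0 0 0 0 0 150;0 0 0 0 0 0 150"}}

```text
time: 35.83
position: [0.424, -0.0769, 0.1253]
tool_rot: [-0.056, -3.141, 0.0]
ft_force: [0.9, -0.2, -0.1]
grip_width: 0.414
grip_force: 0.0
```

Call:
{"name": "move_arm", "arguments": {"increments": "0 0 0 0 0 0 150;0 0 0 0 0 0 150;0 0 0 0 0 0 150;0 0 0 0 0 0 150;0 0 0 0 0 0 150;0 0 0 0 0 0 150;0 0 0 0 0 0 150;0 0 0 0 0 0 150"}}

```text
time: 36.5
position: [0.4243, -0.0769, 0.1257]
tool_rot: [0.056, 3.141, -0.0]
ft_force: [0.1, 0.2, 0.0]
grip_width: 0.413
grip_force: 0.0
```

```bash
cat >> h.py <<'E'
def pos():
    s=ctrl.get_state(); a=np.array(s['tool_rot']); y=rot(a)[:,1]; print('TCP',np.round(s['position'],4),'yaw',round(np.degrees(np.arctan2(y[1],y[0])),1),'F',np.round(s['ft_force'],1),'w',round(s['grip_width'],3),'t',s['time'])
def side(k,zmax=.12):
    t=ctrl.get_image('side'); 
    for r in knobs(t,zmin=.02,zmax=zmax)[k]:
        if r[0][0]<.6 and abs(r[0][1]-.2)>.13: print('side',k,r)
E
python3 - <<'E'
from h import *
side('blue'); pos()
E
```

```text
side blue ([0.5326, -0.7616, 0.0299], [0.08, 0.028, 0.006], 45, [316.0, 137.0])
side blue ([0.422, -0.0704, 0.0969], [0.012, 0.015, 0.005], 37, [337.0, 181.0])
side blue ([0.5331, 0.626, 0.03], [0.035, 0.03, 0.006], 111, [252.0, 371.0])
TCP [ 0.4242 -0.0768  0.1257] yaw 88.0 F [ 0.8  0.7 -0. ] w 0.414 t 36.55
```

Call:
{"name": "move_arm", "arguments": {"increments": "0 0 -15 0 0 0 150;0 0 -15 0 0 0 150;0 0 -12 0 0 0 150;0 0 -8 0 0 0 150;0 0 0 0 0 0 150;0 0 0 0 0 0 150;0 0 0 0 0 0 255;0 0 0 0 0 0 255"}}

```text
time: 37.22
position: [0.4249, -0.0768, 0.0764]
tool_rot: [0.056, 3.14, 0.0]
ft_force: [-0.1, -0.1, 0.1]
grip_width: 0.331
grip_force: 0.0
```

Call:
{"name": "move_arm", "arguments": {"increments": "0 0 0 0 0 0 255;0 0 0 0 0 0 255;0 0 0 0 0 0 255;0 0 3 0 0 0 255;0 0 6 0 0 0 255;0 0 12 0 0 0 255;0 0 25 0 0 0 255;0 0 30 0 0 0 255"}}

```text
time: 37.88
position: [0.4219, -0.0769, 0.151]
tool_rot: [-0.056, -3.136, 0.002]
ft_force: [2.0, 0.7, -2.4]
grip_width: 0.198
grip_force: 30.0
```

Call:
{"name": "move_arm", "arguments": {"increments": "0 0 30 0 0 0 255;0 -15 28 0 0 0 255;0 -30 0 0 0 0 255;0 -36 0 0 0 0 255;0 -36 0 0 0 0 255;0 -36 0 0 0 0 255;0 -36 0 0 0 -7 255;0 -36 0 0 0 -7 255"}}

```text
time: 38.55
position: [0.4235, -0.3031, 0.21]
tool_rot: [0.446, 3.109, 0.002]
ft_force: [1.1, -0.2, -2.9]
grip_width: 0.197
grip_force: 30.0
```

Call:
{"name": "move_arm", "arguments": {"increments": "2 -36 0 0 0 -7 255;2 -28 0 0 0 -7 255;1 -16 0 0 0 -7 255;0 0 -15 0 0 0 255;0 0 -30 0 0 0 255;0 0 -30 0 0 0 255;0 0 -20 0 0 0 255;0 0 0 0 0 0 255"}}

```text
time: 39.22
position: [0.4264, -0.3787, 0.11]
tool_rot: [-0.995, -2.97, -0.004]
ft_force: [-1.4, 0.9, -2.9]
grip_width: 0.198
grip_force: 30.0
```

Call:
{"name": "move_arm", "arguments": {"increments": "0 0 0 0 0 0 255;0 0 0 0 0 0 255;0 0 0 0 0 0 255;0 0 0 0 0 0 255;0 0 0 0 0 0 255;0 0 0 0 0 0 255;0 0 0 0 0 0 255;0 0 0 0 0 0 255"}}

```text
time: 39.88
position: [0.4293, -0.3819, 0.1149]
tool_rot: [0.998, 2.978, -0.0]
ft_force: [-1.2, -0.3, -4.0]
grip_width: 0.197
grip_force: 30.0
```

Call:
{"name": "move_arm", "arguments": {"increments": "0 0 -25 0 0 0 255;0 0 -25 0 0 0 255;0 0 -15 0 0 0 255;0 0 -10 0 0 0 255;0 0 -6 0 0 0 255;0 0 -3 0 0 0 255;0 0 -2 0 0 0 255;0 0 0 0 0 0 255"}}

```text
time: 40.55
position: [0.4296, -0.3823, 0.0291]
tool_rot: [0.998, 2.978, -0.001]
ft_force: [-0.3, -0.3, -2.9]
grip_width: 0.197
grip_force: 30.0
```

Call:
{"name": "move_arm", "arguments": {"increments": "0 0 0 0 0 0 255;0 0 0 0 0 0 180;0 0 0 0 0 0 165;0 0 0 0 0 0 150;0 0 0 0 0 0 150;0 0 0 0 0 0 150;0 0 10 0 0 0 150;0 0 20 0 0 0 150"}}

```text
time: 41.22
position: [0.4279, -0.3807, 0.0576]
tool_rot: [-0.997, -2.975, -0.001]
ft_force: [-0.1, -0.2, -0.3]
grip_width: 0.411
grip_force: 0.0
```

Call:
{"name": "move_arm", "arguments": {"increments": "0 0 35 0 0 0 150;0 0 38 0 0 0 150;0 0 38 0 0 0 150;0 10 32 0 0 7 150;0 30 0 0 0 7 150;0 36 0 0 0 7 150;0 36 0 0 0 7 150;1 36 0 0 0 2 150"}}

```text
time: 41.88
position: [0.4298, -0.2331, 0.2025]
tool_rot: [0.187, 3.134, 0.0]
ft_force: [0.9, 0.8, -0.6]
grip_width: 0.411
grip_force: 0.0
```

```bash
cat >> h.py <<'E'
def top():
    t=ctrl.get_image('top')
    for k,v in knobs(t).items():
        for r in v:
            if r[0][0]<.65 and r[0][1]>-.6 and abs(r[0][1]-.15)>.15: print(k,r[2:],np.round(r[0],3),np.round(pray(t,*r[3],ZT[k]),4))
    return t
E
python3 - <<'E'
from h import *
t=top(); pos()
cv2.imwrite('pics/t2.png',cv2.resize(t['frame'][130:310,110:460,::-1],(800,411),interpolation=3))
E
```

```text
red (38, [439.0, 245.0]) [ 0.481 -0.447  0.058] [ 0.4813 -0.4469  0.051 ]
blue (26, [87.0, 218.0]) [0.533 0.62  0.036] [0.5338 0.614  0.048 ]
yellow (35, [134.0, 246.0]) [0.455 0.469 0.046] [0.4533 0.4679 0.045 ]
green (21, [153.0, 231.0]) [0.5   0.413 0.046] [0.5001 0.4138 0.042 ]
TCP [ 0.431  -0.2246  0.202 ] yaw 83.6 F [ 1.1  4.6 -1.1] w 0.411 t 41.9333
```

View pics/t2.png

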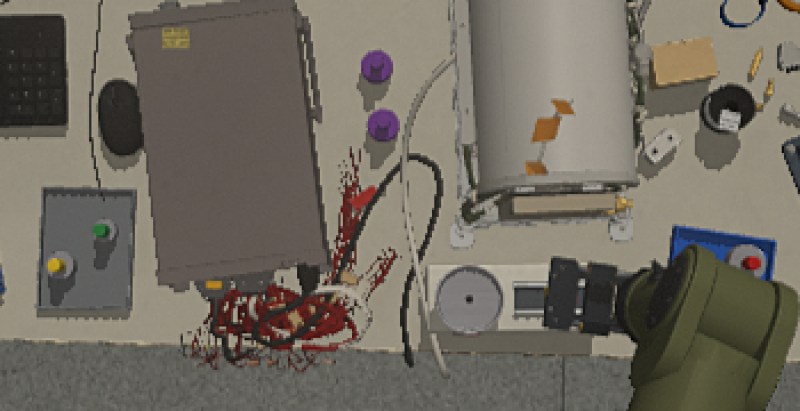

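Call:
{"name": "move_arm", "arguments": {"increments": "1 36 0 0 0 0 150;1 36 0 0 0 0 150;1 36 0 0 0 0 150;1 36 0 0 0 0 150;1 36 0 0 0 0 150;1 36 0 0 0 0 150;1 36 0 0 0 0 150;1 36 0 0 0 0 150"}}

```text
time: 42.6
position: [0.4382, 0.0553, 0.2025]
tool_rot: [0.195, 3.134, 0.001]
ft_force: [0.9, -0.5, 1.5]
grip_width: 0.412
grip_force: 0.0
```

Call:
{"name": "move_arm", "arguments": {"increments": "1 36 0 0 0 0 150;1 36 0 0 0 -7 150;2 36 0 0 0 -7 150;2 36 0 0 0 -7 150;2 36 0 0 0 -7 150;2 36 0 0 0 -7 150;2 36 0 0 0 -7 150;2 36 0 0 0 -7 150"}}

```text
time: 43.27
position: [0.4527, 0.3435, 0.2023]
tool_rot: [1.486, 2.767, 0.001]
ft_force: [0.6, -1.2, 0.5]
grip_width: 0.412
grip_force: 0.0
```

Call:
{"name": "move_arm", "arguments": {"increments": "2 36 0 0 0 -7 150;0 36 0 0 0 -7 150;0 30 0 0 0 -7 150;0 0 -15 0 0 -7 150;0 0 -20 0 0 -7 150;0 0 -20 0 0 0 150;0 0 0 0 0 0 150;0 0 0 0 0 0 150"}}

```text
time: 43.93
position: [0.4541, 0.4434, 0.1461]
tool_rot: [2.241, 2.201, -0.004]
ft_force: [-0.3, 0.7, 0.4]
grip_width: 0.411
grip_force: 0.0
```

Call:
{"name": "move_arm", "arguments": {"increments": "0 0 0 0 0 0 150;0 0 0 0 0 0 150;0 0 0 0 0 0 150;0 0 0 0 0 0 150;0 0 0 0 0 0 150;0 0 0 0 0 0 150;0 0 0 0 0 0 150;0 0 0 0 0 0 150"}}

```text
time: 44.6
position: [0.4542, 0.4442, 0.1467]
tool_rot: [2.241, 2.201, -0.0]
ft_force: [-0.9, 0.5, -0.6]
grip_width: 0.413
grip_force: 0.0
```

```bash
python3 - <<'E'
from h import *
p=ctrl.get_image('wrist'); pos()
for k,v in wk(p).items():
    for r in v: print(k,r)
t=top(); cv2.imwrite('pics/t3.png',cv2.resize(t['frame'][200:300,380:480,::-1],(500,500),interpolation=3))
E
```

```text
TCP [0.4542 0.4442 0.1467] yaw -1.0 F [ 0.3 -0.2 -0.1] w 0.416 t 44.65
yellow ([0.4534, 0.4721], 396, [281.0, 174.0])
yellow ([0.374, 0.3636], 141, [201.0, 287.0])
green ([0.5021, 0.4142], 250, [336.0, 236.0])
red (36, [439.0, 245.0]) [ 0.481 -0.448  0.055] [ 0.4813 -0.4469  0.051 ]
red (27, [358.0, 260.0]) [ 0.431 -0.201  0.082] [ 0.43   -0.2058  0.051 ]
blue (27, [88.0, 218.0]) [0.536 0.618 0.034] [0.5339 0.611  0.048 ]
blue (29, [416.0, 262.0]) [ 0.429 -0.38   0.054] [ 0.4288 -0.3793  0.048 ]
yellow (31, [134.0, 246.0]) [0.455 0.467 0.049] [0.4533 0.4679 0.045 ]
yellow (26, [349.0, 260.0]) [ 0.429 -0.18   0.052] [ 0.4292 -0.1799  0.045 ]
green (23, [153.0, 231.0]) [0.502 0.413 0.047] [0.5001 0.4138 0.042 ]
```

View pics/t3.png

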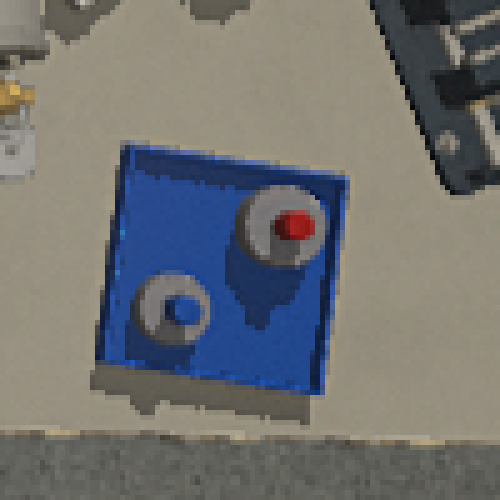

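Red and blue stand upright in the tray (crop t3 pixels 285,225 and 172,308). Yellow is next.

Call:
{"name": "move_arm", "arguments": {"increments": "-1 13 -14 0 0 0 150;0 13 -20 0 0 0 150;0 0 -30 0 0 0 150;0 0 -25 0 0 0 150;0 0 -15 0 0 0 150;0 0 -10 0 0 0 150;0 0 -8 0 0 0 150;0 0 0 0 0 0 150"}}

```text
time: 45.37
position: [0.4527, 0.4695, 0.0232]
tool_rot: [2.241, 2.201, -0.004]
ft_force: [0.1, -0.3, -0.4]
grip_width: 0.41
grip_force: 0.0
```

Call:
{"name": "move_arm", "arguments": {"increments": "0 0 0 0 0 0 150;0 0 0 0 0 0 150;0 0 0 0 0 0 255;0 0 0 0 0 0 255;0 0 0 0 0 0 255;0 0 0 0 0 0 255;0 0 0 0 0 0 255;0 0 0 0 0 0 255"}}

```text
time: 46.03
position: [0.4535, 0.4704, 0.0252]
tool_rot: [2.241, 2.201, 0.001]
ft_force: [-0.2, 0.5, 2.4]
grip_width: 0.196
grip_force: 30.0
```

Call:
{"name": "move_arm", "arguments": {"increments": "0 0 0 0 0 0 255;0 0 5 0 0 0 255;0 0 10 0 0 0 255;0 0 20 0 0 0 255;0 0 30 0 0 0 255;0 0 35 0 0 0 255;0 0 35 0 0 0 255;0 0 25 0 0 0 255"}}

```text
time: 46.7
position: [0.4538, 0.4705, 0.1886]
tool_rot: [-2.242, -2.201, -0.005]
ft_force: [0.8, 0.7, -2.3]
grip_width: 0.199
grip_force: 30.0
```

Call:
{"name": "move_arm", "arguments": {"increments": "0 -25 0 0 0 7 255;-2 -36 0 0 0 7 255;-2 -36 0 0 0 7 255;-2 -36 0 0 0 7 255;-2 -36 0 0 0 7 255;-2 -36 0 0 0 7 255;-2 -36 0 0 0 7 255;-2 -36 0 0 0 7 255"}}

```text
time: 47.37
position: [0.4386, 0.1912, 0.185]
tool_rot: [0.937, 2.999, 0.0]
ft_force: [0.7, -1.7, -2.0]
grip_width: 0.199
grip_force: 30.0
```

Call:
{"name": "move_arm", "arguments": {"increments": "0 -36 0 0 0 7 255;0 -36 0 0 0 7 255;0 -36 0 0 0 7 255;0 -36 0 0 0 7 255;-3 -36 0 0 0 6 255;-4 -36 0 0 0 0 255;-4 -36 0 0 0 0 255;-4 -20 0 0 0 0 255"}}

```text
time: 48.03
position: [0.4233, -0.082, 0.1852]
tool_rot: [0.043, 3.141, -0.0]
ft_force: [0.5, -0.8, -2.6]
grip_width: 0.198
grip_force: 30.0
```

Call:
{"name": "move_arm", "arguments": {"increments": "0 0 0 0 0 0 255;0 0 0 0 0 0 255;0 0 0 0 0 0 255;0 0 -20 0 0 0 255;0 0 -25 0 0 0 255;0 0 0 0 0 0 255;0 0 0 0 0 0 255;0 0 0 0 0 0 255"}}

```text
time: 48.7
position: [0.4249, -0.0768, 0.1406]
tool_rot: [0.033, 3.14, -0.0]
ft_force: [0.7, -0.1, -1.0]
grip_width: 0.194
grip_force: 30.0
```

Call:
{"name": "move_arm", "arguments": {"increments": "0 0 -20 0 0 0 255;0 0 -18 0 0 0 255;0 0 -10 0 0 0 255;0 0 -5 0 0 0 255;0 0 -3 0 0 0 255;0 0 -2 0 0 0 255;0 0 -1 0 0 0 255;0 0 -1 0 0 0 255"}}

```text
time: 49.37
position: [0.425, -0.0775, 0.0804]
tool_rot: [0.035, 3.14, 0.0]
ft_force: [-0.4, 0.6, -2.3]
grip_width: 0.197
grip_force: 30.0
```

Call:
{"name": "move_arm", "arguments": {"increments": "0 0 -1 0 0 0 255;0 0 -1 0 0 0 255;0 0 -1 0 0 0 255;0 0 0 0 0 0 255;0 0 0 0 0 0 190;0 0 0 0 0 0 170;0 0 0 0 0 0 150;0 0 0 0 0 0 150"}}

```text
time: 50.03
position: [0.4241, -0.0776, 0.0766]
tool_rot: [-0.036, -3.141, 0.0]
ft_force: [-0.8, -0.6, 0.1]
grip_width: 0.377
grip_force: 0.0
```

Call:
{"name": "move_arm", "arguments": {"increments": "0 0 5 0 0 0 150;0 0 10 0 0 0 150;0 0 15 0 0 0 150;0 0 15 0 0 0 150;0 0 5 0 0 0 150;0 0 0 0 0 0 150;0 0 0 0 0 0 150;0 0 0 0 0 0 150"}}

```text
time: 50.7
position: [0.4237, -0.0775, 0.1261]
tool_rot: [-0.036, -3.141, 0.0]
ft_force: [0.4, -0.5, 0.5]
grip_width: 0.408
grip_force: 0.0
```

Call:
{"name": "move_arm", "arguments": {"increments": "0 0 0 0 0 0 150;0 0 0 0 0 0 150;0 0 0 0 0 0 150;0 0 0 0 0 0 150;0 0 0 0 0 0 150;0 0 0 0 0 0 150;0 0 0 0 0 0 150;0 0 0 0 0 0 150"}}

```text
time: 51.37
position: [0.4243, -0.0775, 0.1267]
tool_rot: [0.036, 3.141, -0.0]
ft_force: [0.9, -0.2, 0.3]
grip_width: 0.414
grip_force: 0.0
```

Call:
{"name": "move_arm", "arguments": {"increments": "0 0 0 0 0 0 150;0 0 0 0 0 0 150;0 0 0 0 0 0 150;0 0 0 0 0 0 150;0 0 0 0 0 0 150;0 0 0 0 0 0 150;0 0 0 0 0 0 150;0 0 0 0 0 0 150"}}

```text
time: 52.03
position: [0.4243, -0.0775, 0.1267]
tool_rot: [0.036, 3.141, -0.0]
ft_force: [-0.3, -0.6, 0.7]
grip_width: 0.415
grip_force: 0.0
```

```bash
python3 - <<'E'
from h import *
side('yellow'); pos()
E
```

```text
side yellow ([0.422, -0.0723, 0.0956], [0.012, 0.01, 0.006], 50, [336.0, 181.0])
TCP [ 0.4243 -0.0775  0.1267] yaw 88.7 F [ 0.1  0.2 -0.2] w 0.411 t 52.0833
```

Call:
{"name": "move_arm", "arguments": {"increments": "0 0 -15 0 0 0 150;0 0 -15 0 0 0 150;0 0 -12 0 0 0 150;0 0 -8 0 0 0 150;0 0 0 0 0 0 150;0 0 0 0 0 0 150;0 0 0 0 0 0 255;0 0 0 0 0 0 255"}}

```text
time: 52.75
position: [0.425, -0.0775, 0.0774]
tool_rot: [0.035, 3.14, 0.0]
ft_force: [0.5, -0.0, -1.1]
grip_width: 0.336
grip_force: 0.0
```

Call:
{"name": "move_arm", "arguments": {"increments": "0 0 0 0 0 0 255;0 0 0 0 0 0 255;0 0 0 0 0 0 255;0 0 3 0 0 0 255;0 0 6 0 0 0 255;0 0 12 0 0 0 255;0 0 25 0 0 0 255;0 0 30 0 0 0 255"}}

```text
time: 53.42
position: [0.4223, -0.0777, 0.1523]
tool_rot: [-0.036, -3.137, 0.002]
ft_force: [0.0, 0.3, -1.8]
grip_width: 0.196
grip_force: 30.0
```

Call:
{"name": "move_arm", "arguments": {"increments": "0 0 30 0 0 0 255;0 -15 28 0 0 0 255;0 -30 0 0 0 0 255;0 -36 0 0 0 0 255;0 -36 0 0 0 0 255;0 -36 0 0 0 0 255;0 -36 0 0 0 0 255;0 -36 0 0 0 0 255"}}

```text
time: 54.08
position: [0.4238, -0.3039, 0.2113]
tool_rot: [0.035, 3.14, 0.002]
ft_force: [-0.0, 0.6, -2.5]
grip_width: 0.195
grip_force: 30.0
```

Call:
{"name": "move_arm", "arguments": {"increments": "-1 -36 0 0 0 -7 255;-1 -36 0 0 0 -7 255;0 -36 0 0 0 -7 255;0 -30 0 0 0 -7 255;0 0 -20 0 0 -7 255;0 0 -30 0 0 0 255;0 0 -30 0 0 0 255;0 0 -15 0 0 0 255"}}

```text
time: 54.75
position: [0.4209, -0.4385, 0.112]
tool_rot: [-0.977, -2.98, -0.004]
ft_force: [-0.2, 0.4, -2.3]
grip_width: 0.193
grip_force: 30.0
```

Call:
{"name": "move_arm", "arguments": {"increments": "0 0 0 0 0 0 255;0 0 0 0 0 0 255;0 0 0 0 0 0 255;0 0 0 0 0 0 255;0 0 0 0 0 0 255;0 0 0 0 0 0 255;0 0 0 0 0 0 255;0 0 0 0 0 0 255"}}

```text
time: 55.42
position: [0.4225, -0.4406, 0.1161]
tool_rot: [0.978, 2.985, -0.0]
ft_force: [0.3, -0.6, -2.1]
grip_width: 0.196
grip_force: 30.0
```

Call:
{"name": "move_arm", "arguments": {"increments": "0 0 -25 0 0 0 255;0 0 -25 0 0 0 255;0 0 -15 0 0 0 255;0 0 -10 0 0 0 255;0 0 -8 0 0 0 255;0 0 -4 0 0 0 255;0 0 -2 0 0 0 255;0 0 -1 0 0 0 255"}}

```text
time: 56.08
position: [0.4224, -0.441, 0.0263]
tool_rot: [0.978, 2.985, -0.001]
ft_force: [-0.4, 1.8, 3.5]
grip_width: 0.195
grip_force: 30.0
```

Call:
{"name": "move_arm", "arguments": {"increments": "0 0 0 0 0 0 255;0 0 0 0 0 0 180;0 0 0 0 0 0 165;0 0 0 0 0 0 150;0 0 0 0 0 0 150;0 0 0 0 0 0 150;0 0 10 0 0 0 150;0 0 20 0 0 0 150"}}

```text
time: 56.75
position: [0.4212, -0.4391, 0.0544]
tool_rot: [-0.978, -2.982, -0.002]
ft_force: [-0.3, 0.5, -0.3]
grip_width: 0.406
grip_force: 0.0
```

Call:
{"name": "move_arm", "arguments": {"increments": "0 0 35 0 0 0 150;0 0 38 0 0 0 150;0 0 38 0 0 0 150;2 10 34 0 0 7 150;2 30 0 0 0 7 150;2 36 0 0 0 7 150;2 36 0 0 0 7 150;1 36 0 0 0 4 150"}}

```text
time: 57.42
position: [0.431, -0.2918, 0.2011]
tool_rot: [0.111, 3.139, -0.001]
ft_force: [-0.3, 0.4, 0.5]
grip_width: 0.412
grip_force: 0.0
```

Call:
{"name": "move_arm", "arguments": {"increments": "1 36 0 0 0 0 150;1 36 0 0 0 0 150;1 36 0 0 0 0 150;1 36 0 0 0 0 150;1 36 0 0 0 0 150;1 36 0 0 0 0 150;1 36 0 0 0 0 150;1 36 0 0 0 0 150"}}

```text
time: 58.08
position: [0.4391, -0.0033, 0.2015]
tool_rot: [0.12, 3.138, 0.002]
ft_force: [0.3, 0.3, -0.3]
grip_width: 0.413
grip_force: 0.0
```

```bash
python3 - <<'E'
from h import *
t=top(); pos()
E
```

```text
red (38, [439.0, 245.0]) [ 0.483 -0.447  0.055] [ 0.4813 -0.4469  0.051 ]
red (28, [358.0, 260.0]) [ 0.429 -0.2    0.085] [ 0.43   -0.2058  0.051 ]
blue (29, [87.0, 218.0]) [0.533 0.622 0.032] [0.5338 0.614  0.048 ]
blue (29, [416.0, 262.0]) [ 0.432 -0.38   0.051] [ 0.4288 -0.3793  0.048 ]
yellow (26, [349.0, 260.0]) [ 0.428 -0.181  0.05 ] [ 0.4292 -0.1799  0.045 ]
yellow (38, [435.0, 264.0]) [ 0.426 -0.439  0.053] [ 0.4244 -0.4369  0.045 ]
green (21, [153.0, 231.0]) [0.5   0.413 0.044] [0.5001 0.4138 0.042 ]
TCP [0.439  0.0049 0.2012] yaw 86.2 F [ 0.3  6.8 -0.2] w 0.414 t 58.1333
```

Call:
{"name": "move_arm", "arguments": {"increments": "2 36 0 0 0 -7 150;6 36 0 0 0 -7 150;6 36 0 0 0 -7 150;6 36 0 0 0 -7 150;8 36 0 0 0 -7 150;8 36 0 0 0 -7 150;8 36 0 0 0 -7 150;8 36 0 0 0 -7 150"}}

```text
time: 58.8
position: [0.4919, 0.2843, 0.2014]
tool_rot: [1.586, 2.711, 0.001]
ft_force: [0.6, -0.7, -0.3]
grip_width: 0.41
grip_force: 0.0
```

Call:
{"name": "move_arm", "arguments": {"increments": "6 36 0 0 0 -7 150;4 36 0 0 0 -7 150;0 20 0 0 0 -7 150;0 0 -20 0 0 -7 150;0 0 -20 0 0 -2 150;0 0 -15 0 0 0 150;0 0 0 0 0 0 150;0 0 0 0 0 0 150"}}

```text
time: 59.47
position: [0.5013, 0.3744, 0.1456]
tool_rot: [2.226, 2.216, -0.002]
ft_force: [0.9, -0.3, 0.5]
grip_width: 0.412
grip_force: 0.0
```

Call:
{"name": "move_arm", "arguments": {"increments": "0 0 0 0 0 0 150;0 0 0 0 0 0 150;0 0 0 0 0 0 150;0 0 0 0 0 0 150;0 0 0 0 0 0 150;0 0 0 0 0 0 150;0 0 0 0 0 0 150;0 0 0 0 0 0 150"}}

```text
time: 60.13
position: [0.5013, 0.3752, 0.1457]
tool_rot: [2.226, 2.217, -0.0]
ft_force: [-0.2, -0.1, -0.3]
grip_width: 0.413
grip_force: 0.0
```

```bash
python3 - <<'E'
from h import *
p=ctrl.get_image('wrist'); pos()
for k,v in wk(p).items():
    for r in v: print(k,r)
E
```

```text
TCP [0.5013 0.3752 0.1457] yaw -0.2 F [ 1.5 -0.4  0.7] w 0.408 t 60.1833
blue ([0.4371, 0.5483], 438, [203.0, 5.0])
blue ([0.4538, 0.5436], 176, [223.0, 8.0])
yellow ([0.424, 0.2995], 110, [202.0, 283.0])
green ([0.5016, 0.4144], 328, [283.0, 160.0])
```

Call:
{"name": "move_arm", "arguments": {"increments": "0 13 0 0 0 0 150;0 15 -20 0 0 0 150;0 10 -30 0 0 0 150;0 0 -30 0 0 0 150;0 0 -20 0 0 0 150;0 0 -14 0 0 0 150;0 0 -9 0 0 0 150;0 0 0 0 0 0 150"}}

```text
time: 60.85
position: [0.5004, 0.4129, 0.0208]
tool_rot: [2.226, 2.217, -0.005]
ft_force: [-0.2, 0.2, 0.3]
grip_width: 0.413
grip_force: 0.0
```

Call:
{"name": "move_arm", "arguments": {"increments": "0 0 0 0 0 0 150;0 0 0 0 0 0 150;0 0 0 0 0 0 255;0 0 0 0 0 0 255;0 0 0 0 0 0 255;0 0 0 0 0 0 255;0 0 0 0 0 0 255;0 0 0 0 0 0 255"}}

```text
time: 61.52
position: [0.5016, 0.4135, 0.0233]
tool_rot: [2.226, 2.217, 0.001]
ft_force: [-0.5, -0.1, 2.4]
grip_width: 0.196
grip_force: 30.0
```

Call:
{"name": "move_arm", "arguments": {"increments": "0 0 0 0 0 0 255;0 0 5 0 0 0 255;0 0 10 0 0 0 255;0 0 20 0 0 0 255;0 0 30 0 0 0 255;0 0 35 0 0 0 255;0 0 35 0 0 0 255;0 0 28 0 0 0 255"}}

```text
time: 62.18
position: [0.5016, 0.4132, 0.1889]
tool_rot: [2.226, 2.216, 0.003]
ft_force: [0.8, -0.1, -1.3]
grip_width: 0.191
grip_force: 30.0
```

Call:
{"name": "move_arm", "arguments": {"increments": "-2 -25 0 0 0 7 255;-8 -36 0 0 0 7 255;-8 -36 0 0 0 7 255;-8 -36 0 0 0 7 255;-8 -36 0 0 0 7 255;-8 -36 0 0 0 7 255;-8 -36 0 0 0 7 255;-8 -36 0 0 0 7 255"}}

```text
time: 62.85
position: [0.4424, 0.1343, 0.1859]
tool_rot: [0.916, 3.005, 0.0]
ft_force: [0.6, -0.4, -2.0]
grip_width: 0.198
grip_force: 30.0
```

Call:
{"name": "move_arm", "arguments": {"increments": "-6 -36 0 0 0 7 255;0 -36 0 0 0 7 255;0 -36 0 0 0 7 255;-3 -36 0 0 0 7 255;-4 -36 0 0 0 6 255;-4 -35 0 0 0 0 255;-2 0 0 0 0 0 255;0 0 0 0 0 0 255"}}

```text
time: 63.52
position: [0.4237, -0.0796, 0.1861]
tool_rot: [0.021, 3.141, 0.003]
ft_force: [0.1, 0.8, -1.1]
grip_width: 0.195
grip_force: 30.0
```

Call:
{"name": "move_arm", "arguments": {"increments": "0 0 0 0 0 0 255;0 0 0 0 0 0 255;0 0 0 0 0 0 255;0 0 -20 0 0 0 255;0 0 -25 0 0 0 255;0 0 0 0 0 0 255;0 0 0 0 0 0 255;0 0 0 0 0 0 255"}}

```text
time: 64.18
position: [0.425, -0.0774, 0.1416]
tool_rot: [0.011, 3.141, -0.001]
ft_force: [0.4, 1.0, -0.6]
grip_width: 0.194
grip_force: 30.0
```

Call:
{"name": "move_arm", "arguments": {"increments": "0 0 -20 0 0 0 255;0 0 -20 0 0 0 255;0 0 -10 0 0 0 255;0 0 -5 0 0 0 255;0 0 -3 0 0 0 255;0 0 -2 0 0 0 255;0 0 -1 0 0 0 255;0 0 -1 0 0 0 255"}}

```text
time: 64.85
position: [0.4251, -0.0778, 0.0794]
tool_rot: [0.012, 3.14, 0.0]
ft_force: [-0.5, 0.5, -1.0]
grip_width: 0.195
grip_force: 30.0
```

Call:
{"name": "move_arm", "arguments": {"increments": "0 0 -1 0 0 0 255;0 0 -1 0 0 0 255;0 0 0 0 0 0 255;0 0 0 0 0 0 255;0 0 0 0 0 0 190;0 0 0 0 0 0 170;0 0 0 0 0 0 150;0 0 0 0 0 0 150"}}

```text
time: 65.52
position: [0.4242, -0.0778, 0.0766]
tool_rot: [-0.012, -3.142, 0.0]
ft_force: [0.4, -0.4, -0.2]
grip_width: 0.376
grip_force: 0.0
```

Call:
{"name": "move_arm", "arguments": {"increments": "0 0 5 0 0 0 150;0 0 10 0 0 0 150;0 0 15 0 0 0 150;0 0 15 0 0 0 150;0 0 5 0 0 0 150;0 0 0 0 0 0 150;0 0 0 0 0 0 150;0 0 0 0 0 0 150"}}

```text
time: 66.18
position: [0.4238, -0.0777, 0.1261]
tool_rot: [-0.012, -3.141, 0.0]
ft_force: [0.8, -0.1, 0.8]
grip_width: 0.412
grip_force: 0.0
```

Call:
{"name": "move_arm", "arguments": {"increments": "0 0 0 0 0 0 150;0 0 0 0 0 0 150;0 0 0 0 0 0 150;0 0 0 0 0 0 150;0 0 0 0 0 0 150;0 0 0 0 0 0 150;0 0 0 0 0 0 150;0 0 0 0 0 0 150"}}

```text
time: 66.85
position: [0.4244, -0.0778, 0.1267]
tool_rot: [0.012, 3.141, -0.0]
ft_force: [-1.1, -0.1, -0.1]
grip_width: 0.414
grip_force: 0.0
```

Call:
{"name": "move_arm", "arguments": {"increments": "0 0 0 0 0 0 150;0 0 0 0 0 0 150;0 0 0 0 0 0 150;0 0 0 0 0 0 150;0 0 0 0 0 0 150;0 0 0 0 0 0 150;0 0 0 0 0 0 150;0 0 0 0 0 0 150"}}

```text
time: 67.52
position: [0.4244, -0.0778, 0.1267]
tool_rot: [0.012, 3.141, -0.0]
ft_force: [0.3, 1.6, 0.2]
grip_width: 0.407
grip_force: 0.0
```

```bash
python3 - <<'E'
from h import *
side('green'); pos(); top()
E
```

```text
side green ([0.4235, -0.0729, 0.0937], [0.009, 0.014, 0.005], 21, [337.0, 181.0])
TCP [ 0.4243 -0.0778  0.1267] yaw 89.6 F [-0.6  0.1 -0.3] w 0.414 t 67.5667
red (37, [439.0, 245.0]) [ 0.483 -0.447  0.054] [ 0.4813 -0.4469  0.051 ]
red (13, [360.0, 260.0]) [ 0.429 -0.206  0.084] [ 0.4302 -0.2118  0.051 ]
blue (28, [87.0, 219.0]) [0.533 0.621 0.033] [0.5307 0.6138 0.048 ]
blue (29, [416.0, 262.0]) [ 0.43  -0.381  0.053] [ 0.4288 -0.3793  0.048 ]
yellow (38, [435.0, 264.0]) [ 0.425 -0.44   0.05 ] [ 0.4244 -0.4369  0.045 ]
```

Call:
{"name": "move_arm", "arguments": {"increments": "0 0 -15 0 0 0 150;0 0 -15 0 0 0 150;0 0 -12 0 0 0 150;0 0 -8 0 0 0 150;0 0 0 0 0 0 150;0 0 0 0 0 0 150;0 0 0 0 0 0 255;0 0 0 0 0 0 255"}}

```text
time: 68.28
position: [0.425, -0.0778, 0.0774]
tool_rot: [0.012, 3.14, 0.0]
ft_force: [-0.0, -0.3, -0.2]
grip_width: 0.33
grip_force: 0.0
```

Call:
{"name": "move_arm", "arguments": {"increments": "0 0 0 0 0 0 255;0 0 0 0 0 0 255;0 0 0 0 0 0 255;0 0 3 0 0 0 255;0 0 6 0 0 0 255;0 0 12 0 0 0 255;0 0 25 0 0 0 255;0 0 30 0 0 0 255"}}

```text
time: 68.95
position: [0.4226, -0.078, 0.1526]
tool_rot: [-0.013, -3.138, 0.002]
ft_force: [0.6, 0.6, -1.8]
grip_width: 0.193
grip_force: 30.0
```

Call:
{"name": "move_arm", "arguments": {"increments": "0 0 33 0 0 0 255;0 -15 33 0 0 0 255;0 -30 0 0 0 0 255;0 -36 0 0 0 0 255;0 -36 0 0 0 0 255;0 -36 0 0 0 0 255;0 -36 0 0 0 0 255;0 -36 0 0 0 0 255"}}

```text
time: 69.62
position: [0.424, -0.3042, 0.2198]
tool_rot: [0.011, 3.138, 0.003]
ft_force: [0.1, 0.2, -1.5]
grip_width: 0.197
grip_force: 30.0
```

Call:
{"name": "move_arm", "arguments": {"increments": "0 -36 0 0 0 -7 255;0 -32 0 0 0 -7 255;0 -15 0 0 0 -7 255;10 0 0 0 0 -7 255;15 0 0 0 0 -7 255;18 0 0 0 0 -7 255;18 0 0 0 0 -7 255;7 0 0 0 0 -7 255"}}

```text
time: 70.28
position: [0.4953, -0.3842, 0.2181]
tool_rot: [-1.489, -2.766, -0.0]
ft_force: [-0.6, 1.2, -1.5]
grip_width: 0.196
grip_force: 30.0
```

Call:
{"name": "move_arm", "arguments": {"increments": "0 0 0 0 0 -7 255;0 0 0 0 0 -7 255;0 0 0 0 0 -7 255;0 0 0 0 0 -7 255;0 0 0 0 0 -7 255;0 0 0 0 0 -7 255;0 0 0 0 0 -7 255;0 0 0 0 0 -7 255"}}

```text
time: 70.95
position: [0.4924, -0.3851, 0.2187]
tool_rot: [-2.615, -1.739, 0.0]
ft_force: [0.4, 0.3, -1.3]
grip_width: 0.195
grip_force: 30.0
```

Call:
{"name": "move_arm", "arguments": {"increments": "0 0 -30 0 0 -7 255;0 0 -30 0 0 0 255;0 0 -30 0 0 0 255;0 0 -20 0 0 0 255;0 0 0 0 0 0 255;0 0 0 0 0 0 255;0 0 0 0 0 0 255;0 0 0 0 0 0 255"}}

```text
time: 71.62
position: [0.4933, -0.3867, 0.1107]
tool_rot: [2.711, 1.583, 0.002]
ft_force: [0.6, -0.2, -2.1]
grip_width: 0.195
grip_force: 30.0
```

```bash
python3 - <<'E'
from h import *
pos(); p=ctrl.get_image('wrist'); save(p,'w9.png')
E
```

```text
TCP [ 0.4933 -0.3867  0.1107] yaw -29.4 F [ 0.6 -0.2 -2.1] w 0.195 t 71.6167
```

View pics/w9.png

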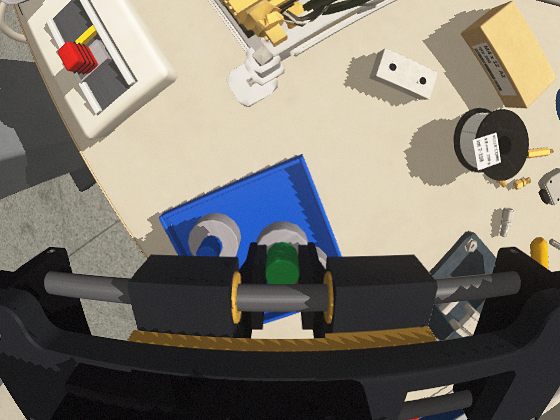

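Call:
{"name": "move_arm", "arguments": {"increments": "-1 0 -25 0 0 0 255;0 0 -25 0 0 0 255;0 0 -15 0 0 0 255;0 0 -10 0 0 0 255;0 0 -6 0 0 0 255;0 0 -3 0 0 0 255;0 0 -2 0 0 0 255;0 0 0 0 0 0 255"}}

```text
time: 72.33
position: [0.4918, -0.3864, 0.0245]
tool_rot: [2.712, 1.583, 0.001]
ft_force: [-1.0, 1.4, 3.3]
grip_width: 0.198
grip_force: 30.0
```

Call:
{"name": "move_arm", "arguments": {"increments": "0 0 -1 0 0 0 255;0 0 0 0 0 0 180;0 0 0 0 0 0 165;0 0 0 0 0 0 155;0 0 0 0 0 0 155;0 0 0 0 0 0 155;0 0 10 0 0 0 155;0 0 20 0 0 0 155"}}

```text
time: 73.0
position: [0.4901, -0.3845, 0.0503]
tool_rot: [-2.71, -1.582, 0.004]
ft_force: [-0.1, -0.5, 0.5]
grip_width: 0.389
grip_force: 0.0
```

Call:
{"name": "move_arm", "arguments": {"increments": "0 0 35 0 0 0 150;0 0 38 0 0 0 150;0 0 38 0 0 0 150;-10 0 25 0 0 7 150;-18 0 0 0 0 7 150;-18 0 0 0 0 7 150;-14 10 0 0 0 7 150;-4 25 0 0 0 7 150"}}

```text
time: 73.67
position: [0.4233, -0.3548, 0.1886]
tool_rot: [2.113, 2.323, -0.004]
ft_force: [0.3, 0.4, 0.4]
grip_width: 0.412
grip_force: 0.0
```

Call:
{"name": "move_arm", "arguments": {"increments": "0 30 0 0 0 7 150;0 30 0 0 0 7 150;0 30 0 0 0 7 150;0 30 0 0 0 7 150;0 16 0 0 0 7 150;0 0 0 0 0 7 150;0 0 0 0 0 7 150;0 0 0 0 0 7 150"}}

```text
time: 74.33
position: [0.4272, -0.2147, 0.188]
tool_rot: [0.762, 3.047, 0.002]
ft_force: [-0.3, 0.0, -0.8]
grip_width: 0.41
grip_force: 0.0
```

Call:
{"name": "move_arm", "arguments": {"increments": "0 0 0 0 0 7 150;0 0 0 0 0 7 150;0 0 0 0 0 7 150;0 0 0 0 0 7 150;0 0 0 0 0 0 150;0 0 0 0 0 0 150;0 0 0 0 0 0 150;0 0 0 0 0 0 150"}}

```text
time: 75.0
position: [0.4273, -0.2149, 0.1878]
tool_rot: [0.016, 3.141, 0.0]
ft_force: [0.3, 0.2, 0.2]
grip_width: 0.414
grip_force: 0.0
```

```bash
python3 - <<'E'
from h import *
pos(); p=ctrl.get_image('wrist'); 
h=cv2.cvtColor(p['frame'],cv2.COLOR_RGB2HSV); m=((h[...,0]<8)|(h[...,0]>172))&(h[...,1]>150)&(h[...,2]>190)
n,l,s,c=cv2.connectedComponentsWithStats(m.astype(np.uint8))
for i in range(1,n):
    if s[i,4]>60: x,y,w,hh,a=s[i]; print(x,y,w,hh,a,wray(p,x+(w-1)/2,y+(hh-1)/2,.08))
top()
E
```

```text
TCP [ 0.4273 -0.2149  0.1878] yaw 89.4 F [0.3 0.2 0.2] w 0.414 t 75.0
286 202 22 12 244 [ 0.42846711 -0.2025526   0.08      ]
76 239 12 14 114 [ 0.46760648 -0.42437194  0.08      ]
red (38, [439.0, 245.0]) [ 0.483 -0.446  0.059] [ 0.4813 -0.4469  0.051 ]
blue (27, [87.0, 218.0]) [0.532 0.621 0.033] [0.5338 0.614  0.048 ]
green (23, [417.0, 240.0]) [ 0.492 -0.384  0.048] [ 0.4947 -0.3841  0.042 ]
```

Call:
{"name": "move_arm", "arguments": {"increments": "1 12 -20 0 0 0 150;0 0 -30 0 0 0 150;0 0 -30 0 0 0 150;0 0 -20 0 0 0 150;0 0 -15 0 0 0 150;0 0 -10 0 0 0 150;0 0 -5 0 0 0 150;0 0 0 0 0 0 150"}}

```text
time: 75.77
position: [0.4274, -0.2028, 0.0567]
tool_rot: [-0.014, -3.139, 0.001]
ft_force: [-0.3, 0.2, 0.2]
grip_width: 0.412
grip_force: 0.0
```

Call:
{"name": "move_arm", "arguments": {"increments": "0 0 0 0 0 0 150;0 0 0 0 0 0 255;0 0 0 0 0 0 255;0 0 0 0 0 0 255;0 0 0 0 0 0 255;0 0 0 0 0 0 255;0 0 0 0 0 0 255;0 0 0 0 0 0 255", "grip_force": 25}}

```text
time: 76.43
position: [0.4289, -0.2022, 0.0581]
tool_rot: [0.011, 3.141, 0.001]
ft_force: [0.5, 3.3, 6.0]
grip_width: 0.23
grip_force: 25.0
```

Call:
{"name": "move_arm", "arguments": {"increments": "0 0 4 0 0 0 255;0 0 4 0 0 0 255;0 0 4 0 0 0 255;0 0 2 0 0 0 255;0 0 0 0 0 0 255;0 0 0 0 0 0 255;0 0 0 0 0 0 255;0 0 0 0 0 0 255"}}

```text
time: 77.1
position: [0.4287, -0.2023, 0.0716]
tool_rot: [0.012, 3.141, 0.001]
ft_force: [3.4, 4.8, -2.4]
grip_width: 0.228
grip_force: 25.0
```

Call:
{"name": "move_arm", "arguments": {"increments": "0 6 0 0 0 0 255;0 8 0 0 0 0 255;-1 8 0 0 0 0 255;0 8 0 0 0 0 255;0 8 0 0 0 0 255;0 6 0 0 0 0 255;0 1 0 0 0 0 255;0 0 0 0 0 0 255"}}

```text
time: 77.77
position: [0.4272, -0.1581, 0.0716]
tool_rot: [0.012, 3.141, -0.001]
ft_force: [2.3, -0.5, -2.3]
grip_width: 0.225
grip_force: 25.0
```

Call:
{"name": "move_arm", "arguments": {"increments": "0 0 0 0 0 0 255;0 0 0 0 0 0 255;0 0 0 0 0 0 255;0 0 -4 0 0 0 255;0 0 -4 0 0 0 255;0 0 -4 0 0 0 255;0 0 0 0 0 0 255;0 0 0 0 0 0 255"}}

```text
time: 78.43
position: [0.4272, -0.158, 0.0594]
tool_rot: [-0.013, -3.141, 0.001]
ft_force: [1.7, -0.5, -2.1]
grip_width: 0.23
grip_force: 25.0
```

Call:
{"name": "move_arm", "arguments": {"increments": "0 1 0 0 0 0 255;0 1 0 0 0 0 255;0 1 0 0 0 0 255;0 0 0 0 0 0 255;0 0 0 0 0 0 255;0 0 0 0 0 0 255;0 0 0 0 0 0 255;0 0 0 0 0 0 255"}}

```text
time: 79.1
position: [0.4273, -0.1577, 0.0601]
tool_rot: [0.014, 3.141, -0.006]
ft_force: [0.7, -7.9, -2.2]
grip_width: 0.227
grip_force: 25.0
```

At the stop. I release and retreat.

Call:
{"name": "move_arm", "arguments": {"increments": "0 -2 -1 0 0 0 255;0 0 0 0 0 0 185;0 0 0 0 0 0 165;0 0 0 0 0 0 150;0 -1 0 0 0 0 150;0 0 0 0 0 0 150;0 0 10 0 0 0 150;0 0 20 0 0 0 150"}}

```text
time: 79.77
position: [0.4253, -0.1574, 0.0874]
tool_rot: [-0.012, -3.137, 0.002]
ft_force: [-0.3, 0.3, 0.5]
grip_width: 0.411
grip_force: 0.0
```

Call:
{"name": "move_arm", "arguments": {"increments": "0 0 30 0 0 0 150;0 0 30 0 0 0 150;0 0 30 0 0 0 150;0 30 10 0 0 0 150;0 30 0 0 0 0 150;0 0 0 0 0 0 150;0 0 0 0 0 0 150;0 0 0 0 0 0 150"}}

```text
time: 80.43
position: [0.4271, -0.0982, 0.1885]
tool_rot: [-0.012, -3.141, 0.001]
ft_force: [-0.4, -0.2, -1.0]
grip_width: 0.414
grip_force: 0.0
```

```bash
python3 - <<'E'
from h import *
pos(); p=ctrl.get_image('wrist')
h=cv2.cvtColor(p['frame'],cv2.COLOR_RGB2HSV); m=((h[...,0]<8)|(h[...,0]>172))&(h[...,1]>150)&(h[...,2]>190)
n,l,s,c=cv2.connectedComponentsWithStats(m.astype(np.uint8))
for i in range(1,n):
    if s[i,4]>100: x,y,w,hh,a=s[i]; print(x,y,w,hh,a,wray(p,x+(w-1)/2,y+(hh-1)/2,.08))
t=top()
a=cv2.resize(t['frame'][215:295,290:470,::-1],(800,356),interpolation=3); b=cv2.resize(p['frame'][140:240,150:480,::-1],(800,242))
cv2.imwrite('pics/f.png',np.vstack([a,b]))
E
```

```text
TCP [ 0.4271 -0.0982  0.1885] yaw 89.6 F [-0.4 -0.2 -1. ] w 0.414 t 80.4333
204 201 22 12 235 [ 0.42693587 -0.15772967  0.08      ]
red (38, [439.0, 245.0]) [ 0.486 -0.446  0.059] [ 0.4813 -0.4469  0.051 ]
blue (28, [87.0, 218.0]) [0.536 0.618 0.035] [0.5338 0.614  0.048 ]
blue (29, [416.0, 262.0]) [ 0.429 -0.381  0.054] [ 0.4288 -0.3793  0.048 ]
yellow (39, [436.0, 264.0]) [ 0.424 -0.44   0.051] [ 0.4244 -0.4399  0.045 ]
green (22, [418.0, 240.0]) [ 0.493 -0.384  0.046] [ 0.4947 -0.3871  0.042 ]
```

View pics/f.png

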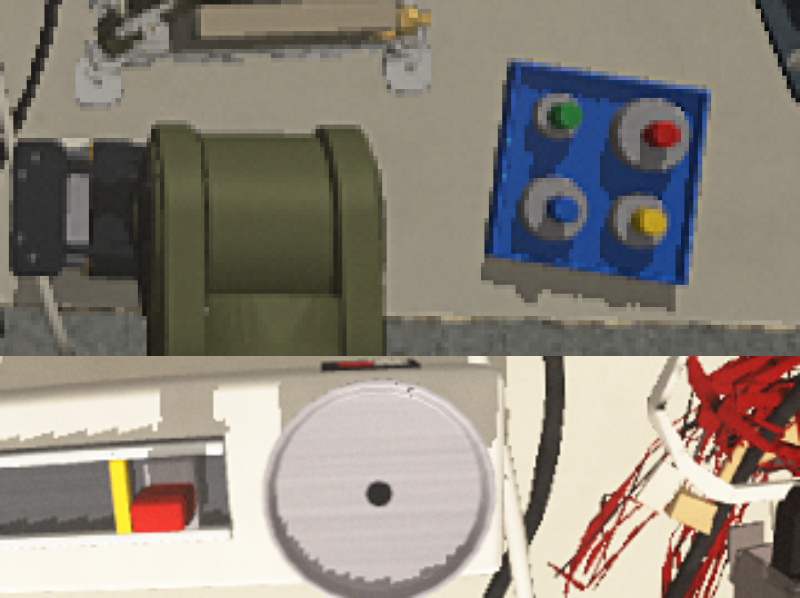

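All four weights stand upright in the tray. The bolt is down on the pan side, past the ridge and against its stop. The robot touches nothing.

```bash
python3 -c "
from bench import ctrl
print(ctrl.close_job())"
```

```text
the job is handed in; nothing more can be done
None
```

The job is handed in at about 80 s: red, blue, yellow and green were each weighed alone in that order, all four stand upright in the blue tray, and the bolt is back down at its locked end; the arm never went near the mouse, steel block or solder reel.

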